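Dock the reflectance stage and hold the sample slide flush on its sloped face

ROBOT

A 6-joint arm with a two-finger parallel gripper is mounted at the origin on the work surface. World frame = base frame: x ahead of the robot, y to its left, z up, the work surface at z = 0. Lengths are in m, angles in rad, forces in N, time in s.
With the tool pointing down it reaches from about 0.35 to 0.925 m from the base axis. Payload 6.4 kg.
Tool frame: the origin (TCP) lies between the finger pads; the fingertips stand 19 mm ahead of it and the grasp point (between the pads) is the TCP; z points along the fingers, y is the direction in which the jaws open and shut (so a half turn about z gives the same grasp; the last joint's range is limited). The gripper opens to 94 mm and grips with 3 to 60 N. Pads are 16 mm wide; open, the fingers measure 119 mm over their backs; the gripper's body (75 mm by 177 mm) begins 78 mm behind the grasp point.
Start: joints at [0.936, 0.245, 1.558, -0, 1.339, -0.174], TCP at [0.289, 0.582, 0.224] pointing down, gripper open.
Joint ranges: [-3.13, 3.13], [-1.02, 2.26], [0.13, 2.54], [-0.95, 4.09], [0.21, 2.88], [-2.74, 2.74]. Speed limits (rad/s): [2.57, 2.57, 3.14, 3.14, 3.14, 3.14].

INTERFACE

Orientations are given as [roll, pitch, yaw] about the fixed x, y, z axes, in that order (R = Rz(yaw) Ry(pitch) Rx(roll)).
In Python, from bench import sense, capture, finish_job gives the robot as it stands.
- The arm moves only by the tool servo_tool, never from a script. Its argument "plan" is a list that holds one entry, the list of rows, each a list of 7 numbers: the shift along the world's x, y, z scaled (see below), then the turn, a rotation vector about the world's x, y, z scaled (see below), then the opening, from 0 (shut) to 1 (fully open). In form: [[[x, y, z, wx, wy, wz, grip], ...]]. A call has 1 to 12 rows; each row is the pose to reach, as a shift and turn from the pose measured when the call began; what a row does not reach only later rows make up. The controller multiplies each number of a shift by 0.5 m and each number of a turn by pi/2 rad. A row lasts 1/10 s, in which the tool goes at most 50 mm and 8.59 degrees, less where a joint would pass 70% of its speed; a pose out of reach is approached as far as the arm can. A call with a number of a shift or a turn outside -1 to 1 is refused whole. A call with a gripper value outside its range is refused whole. The fingers move at their own pace and stop on an object; "force" is the grip in N (left out, the last holds). Time passes only in rows, so rows that repeat a pose let the fingers close. It gives the time, the measured TCP pose, the force and the opening at its end, in the units of the state.
- sense(): the state, without advancing time (a new reading comes with each control period).
- capture(name): name is "side" or "top" or "wrist"; returns a dict with "image" (480x640x3 uint8, blue, green, red), "fovy" (degrees; the focal length in pixels is half the picture's height over the tangent of half this angle, whatever the lens; pixels are square), "cx", "cy" (the principal point, pixels), "dist" ([k1, k2, p1, p2, k3] as OpenCV has them; the pictures are not rectified), "R" (3x3) and "t" (3): a world point X has camera coordinates R X + t; the wrist camera has in their place "T_tool_cam" (4x4, takes a point from camera to tool coordinates, whose origin is the TCP and whose axes are the flange's). Camera axes: x right, y down, z forward; pixel columns grow to the right and rows downward; lengths in m; the calibration is good to about 2 mm. A picture is of the moment at which its call begins: read the wrist's pose just before it. There is no depth.
- finish_job(): hands the job in, once; it reports no verdict.
The state is a dict: "t": time; "q": joint angles; "qd": joint speeds; "tau": joint torques, N m; "eef_pos": TCP position; "orientation": TCP orientation; "contact_force": force on the tool from outside, world axes, zero at the start; "ft_torque": the same for the moment, N m; "grip_width": finger opening in m.
Only numpy, scipy, OpenCV 4.12 (cv2) and the standard library are available. Lean on these libraries where they do the work, as an engineer would, in place of code of your own. Each camera call takes 0.05 s, during which the arm holds its last target.

TASK

Slide the variable-angle stage along the bench into the bay between the guide rails, until its back sits square against the front of the photometer. Then take the rectangular slide holder by its rib, tilt it to the slope of the stage's face and press it gently and flush onto the face, centred over the window with its long side running up the slope. Finish while still gripping it firmly and pressing it there for the reading, the stage still home, and leave everything else on the bench where it stands.

Things in the scene. Friction and masses are not known exactly. Their poses are not given: they have to be found in the camera images.
- photometer: Low white instrument, fixed, 190 x 270 x 106 mm high. Origin: on the bench at the foot of its upright front face, below the round light port; x points into it (roughly to -y of the robot). On the bench before it two guide rails, 12 mm high, run 40 mm out (flared ends to 62 mm), 112 mm apart inside: the bay. With the stage home, the stage's origin is at x = -50 mm, y = 0 here, axes parallel.
- stage: Variable-angle stage, loose, about 0.9 kg: white base box 100 (x) x 96 (y) x 30 mm high with flat upright sides; on it a fork, clamp knobs 126 mm apart outside, 68 mm up, and the tilting head. Origin: centre of the underside; z up, x towards its back, the side that goes against the photometer. Head and fork stay 20 mm or more behind the base's front side (x = -50 mm).
- window (a point): Centre of the small round window, flush in the head's flat upper face: a black seal plate 74 mm (x, up the slope) x 70 mm (y). z: outward normal; x: up the slope, to the stage's back. Slope 17 to 37 degrees, clamped, falling to the stage's front. The plate is sprung: it sinks up to 5 mm along -z, from 2 N to 9.5 N, staying parallel. Window 79 to 82 mm up; nothing of the stage rises above it.
- slide_holder: Slide holder, 70 to 120 g: rectangular aluminium plate 76 (x) x 50 (y) x 6 mm, sample slide flush in its underside; on top a black rib to hold it by, 46 mm long (x), 12 mm thick (y), from 6 to 40 mm above the underside. Origin: centre of the underside, z up. Same when turned half round about z. Lies level, face down, underside 10 mm up, on a fixed grey cradle (98 x 66 mm, end stops 14 mm high).
- round_standard: Bystander: round reference standard, an aluminium disc 54 mm across and 8 mm thick with a black knob on top (38 mm high in all), parked on a similar cradle. Origin: centre of its underside.
- vial_rack: Bystander: white block 92 x 40 mm, 37 mm high with its small vials. Origin: centre of its underside.
- solvent_bottle: Bystander: amber screw-cap bottle, 86 mm across, 190 mm high. Origin: centre of its underside.
- flask: Bystander: clear volumetric flask with a long neck and white stopper, 68 mm across, 169 mm high. Origin: centre of its underside.
- beaker: Bystander: clear beaker, 68 mm across, 85 mm high. Origin: centre of its underside.
- jar: Bystander: small amber jar with a black cap, 40 mm across, 48 mm high. Origin: centre of its underside.

How it is judged:
On the way, in this order (a step that is already met when the one before it is completed fails the run):
1. the stage has been slid home: its back against the photometer's front between the rails (x of stage in the frame of photometer between -0.055 and -0.045 m and y of stage in the frame of photometer between -0.01 and 0.01 m and angle between the x axis of stage and the x axis of photometer, either way round below 0.07 rad and angle between stage's own z axis and vertical below 0.05 rad), for 0.2 s.
2. then the slide holder has been lifted off its cradle (height (world z) of slide_holder above 0.035 m and contact force between slide_holder and the fingers above 1 N), for 0.2 s.
At the end, for the whole second after the job is handed in: Stage home within 5 mm, 10 mm sideways, 0.07 rad. Slide holder on its face within 2 mm and 0.05 rad of flush, within 9 mm of the window's centre each way, long side within 0.14 rad of the slope line; at rest, gripped (fingers on it with over 10 N), pressed with over 2 N (all of step 1 and angle between the z axis of slide_holder and the z axis of window, either way round below 0.05 rad and angle between the x axis of slide_holder and the x axis of window, either way round below 0.14 rad and z of slide_holder in the frame of window between -0.003 and 0.002 m and x of slide_holder in the frame of window between -0.009 and 0.009 m and y of slide_holder in the frame of window between -0.009 and 0.009 m and contact force between slide_holder and stage above 2 N and contact force between slide_holder and the fingers above 10 N and linear speed of each of slide_holder, stage below 0.02 m/s); the arm keeps its last pose, push and grip.
It fails at once if the slide is pressed on the stage with more than 40 N (contact force between slide_holder and stage above 40 N).
It fails at once if the stage is lifted or tipped instead of slid along the bench (height (world z) of stage above 0.015 m or angle between stage's own z axis and vertical above 0.2 rad).
It fails at once if something else on the bench is moved by more than 20 mm (distance of any of round_standard, vial_rack, solvent_bottle, flask, beaker, jar from where it was at the start of the episode above 0.02 m).
It also fails if it takes over 64 s, if anything falls off the work surface, if the arm or the gripper's body presses on something with over 40 N, if the wrist force passes 120 N, or if a joint passes its speed limit or range.

## Working session

There is one attempt and no reset: what is moved stays moved. The work goes in short steps, Python scripts to look and compute and a tool call to move; the robot and the scene stay as the last step left them, time stands still between calls to the robot, and variables do not carry over. Pictures are saved under pics/ and viewed, and the job is handed in when it is done.

Besides the shell and the picture viewer there is one more tool, called as name([rows], argument=value, ...), one row to a line, values as JSON. servo_tool: Moves the arm, as the interface text tells. Shifts and turns lie within -1 to 1; 1 stands for 0.5 m of shift or pi/2 rad of turn. Its arguments: {"type":"object","properties":{"plan":{"type":"array"},"force":{"type":"number"}},"required":["plan"]}

```bash
ls; mkdir -p pics
python3 - <<'E'
from bench import sense, capture
import cv2,pickle
s=sense();print(s)
for n in ["side","top","wrist"]:
    c=capture(n);cv2.imwrite(f"pics/{n}0.png",c["image"]);pickle.dump((s,c),open(f"{n}0.pkl","wb"))
    print({k:v for k,v in c.items() if k!="image"})
E
```

```text
pics
{'t': 0.0, 'q': array([ 9.35894289e-01,  2.45815221e-01,  1.55901800e+00, -1.47984121e-05,
        1.33867915e+00, -1.74089292e-01]), 'qd': array([-0.0006214 , -0.00061949,  0.00053079,  0.00134804, -0.00090099,
       -0.00031333]), 'tau': array([ 7.04434501e-05, -4.15827012e+01, -3.14606953e+01,  6.85218489e-02,
        3.32138222e-02, -1.42358699e-04]), 'eef_pos': array([0.28868969, 0.5817395 , 0.22334245]), 'orientation': array([-3.13969946e+00, -3.18338837e-04,  2.68078302e+00]), 'contact_force': array([ 0.134516  , -0.11524404,  0.38999708]), 'ft_torque': array([ 0.00307754, -0.02719741, -0.00395357]), 'grip_width': 0.09421875261681484}
{'fovy': 47.25698606714287, 'cx': 312.1025104789421, 'cy': 248.2547279474506, 'dist': array([0.0090639, 0.       , 0.       , 0.       , 0.       ]), 'R': array([[ 0.72312044, -0.69068485,  0.00716072],
       [-0.40247487, -0.42975563, -0.80828465],
       [ 0.56134732,  0.58160514, -0.58874837]]), 't': array([-0.40139299,  0.33684367,  0.85818918])}
{'fovy': 46.8576839989955, 'cx': 315.5966693037754, 'cy': 231.22209756999283, 'dist': array([0.04244345, 0.        , 0.        , 0.        , 0.        ]), 'R': array([[-0.02237386, -0.99902424, -0.03807846],
       [-0.99438397,  0.02617845, -0.1025437 ],
       [ 0.10344048,  0.03557032, -0.99399941]]), 't': array([0.09475494, 0.61441569, 0.97160435])}
{'fovy': 62.073984118932955, 'cx': 315.02577146802895, 'cy': 238.71024934621138, 'dist': array([-0.08518659,  0.        ,  0.        ,  0.        ,  0.        ]), 'T_tool_cam': array([[-3.44515184e-04, -9.67629012e-01, -2.52376654e-01,
         7.31970957e-02],
       [ 9.99999608e-01, -1.27562936e-04, -8.75998027e-04,
         1.25214264e-04],
       [ 8.15447199e-04, -2.52376857e-01,  9.67628677e-01,
        -1.60384530e-01],
       [ 0.00000000e+00,  0.00000000e+00,  0.00000000e+00,
         1.00000000e+00]])}
```

View pics/side0.png

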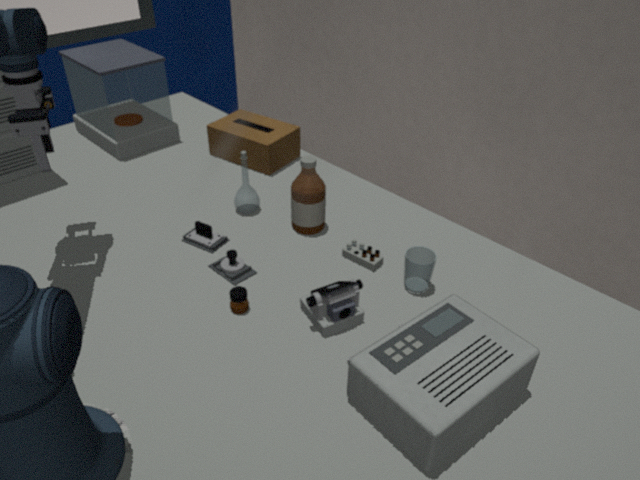

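View pics/top0.png

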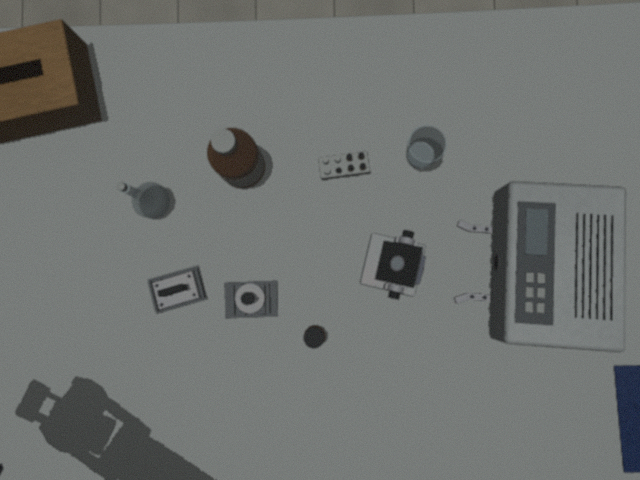

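View pics/wrist0.png

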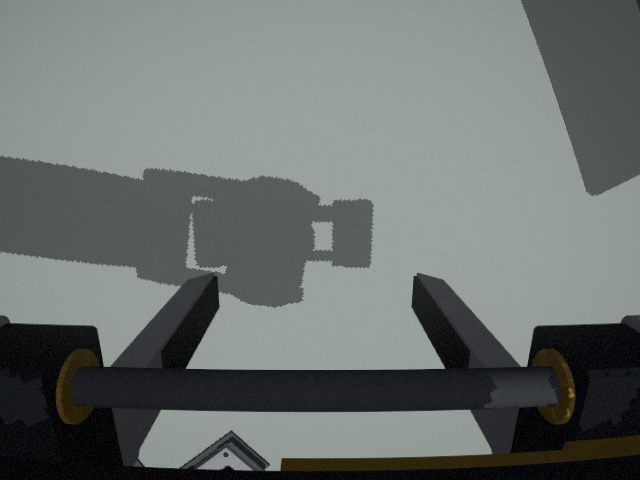

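The top view shows the stage at about (393,264), the photometer front at column ~500, and the holder at (177,289). The round standard is at (250,298) and the jar at (315,336). I'll zoom in for corners.

```bash
cat > h.py <<'E'
import numpy as np,cv2,pickle
from scipy.spatial.transform import Rotation as Rn
def K(c):
    f=240/np.tan(np.radians(c["fovy"]/2));return np.array([[f,0,c["cx"]],[0,f,c["cy"]],[0,0,1]])
def pose(c,s=None):
    if "R" in c: return np.array(c["R"]),np.array(c["t"])
    T=np.eye(4);T[:3,:3]=Rn.from_euler("xyz",s["orientation"]).as_matrix();T[:3,3]=s["eef_pos"]
    W=np.linalg.inv(T@c["T_tool_cam"]);return W[:3,:3],W[:3,3]
def plane(c,px,z,s=None):
    R,t=pose(c,s);px=np.array(px,float).reshape(-1,1,2)
    n=cv2.undistortPoints(px,K(c),np.array(c["dist"])).reshape(-1,2)
    d=np.c_[n,np.ones(len(n))]@R;C=-R.T@t
    z=np.broadcast_to(z,len(d));return C+d*((z-C[2])/d[:,2])[:,None]
def proj(c,X,s=None):
    R,t=pose(c,s);return cv2.projectPoints(np.array(X,float).reshape(-1,1,3),cv2.Rodrigues(R)[0],t,K(c),np.array(c["dist"]))[0].reshape(-1,2)
def tri(c1,p1,c2,p2,s1=None,s2=None):
    u=[];P=[]
    for c,p,s in((c1,p1,s1),(c2,p2,s2)):
        u.append(cv2.undistortPoints(np.array(p,float).reshape(-1,1,2),K(c),np.array(c["dist"])).reshape(-1,2).T);R,t=pose(c,s);P.append(np.c_[R,t])
    X=cv2.triangulatePoints(P[0],P[1],u[0],u[1]);return (X[:3]/X[3]).T
def ld(n): return pickle.load(open(n+".pkl","rb"))
def crop(c,x,y,w,h,k,name):
    im=cv2.resize(c["image"][y:y+h,x:x+w],None,fx=k,fy=k,interpolation=cv2.INTER_CUBIC)
    im=cv2.convertScaleAbs(im,alpha=1.3);cv2.imwrite("pics/"+name,im)
E
python3 - <<'E'
from h import *
s,c=ld("top0");crop(c,350,160,160,120+60,4,"t1.png");crop(c,140,250,150,80,5,"t2.png")
s,c=ld("side0");crop(c,290,250,100,100,6,"s1.png")
E
```

```text
(no output)
```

View pics/t1.png

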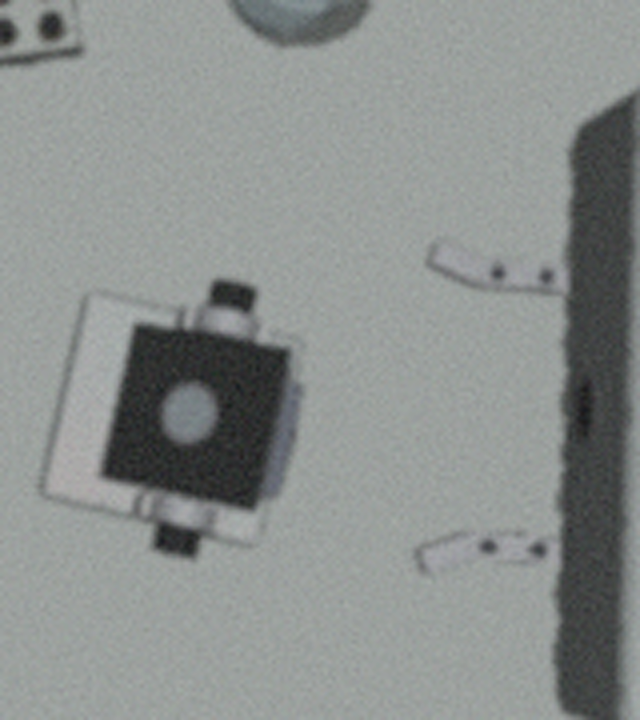

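View pics/t2.png

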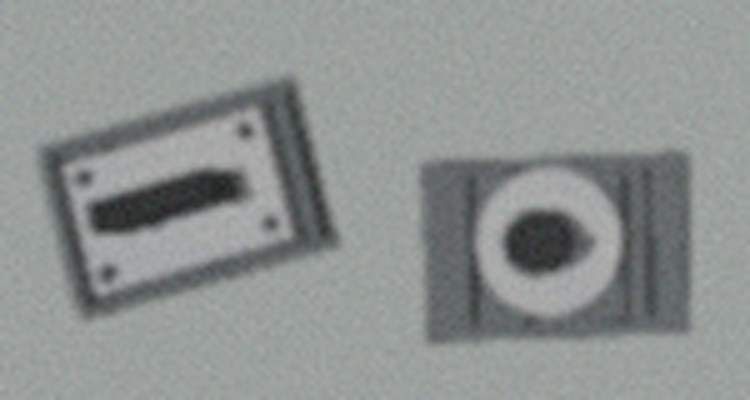

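View pics/s1.png

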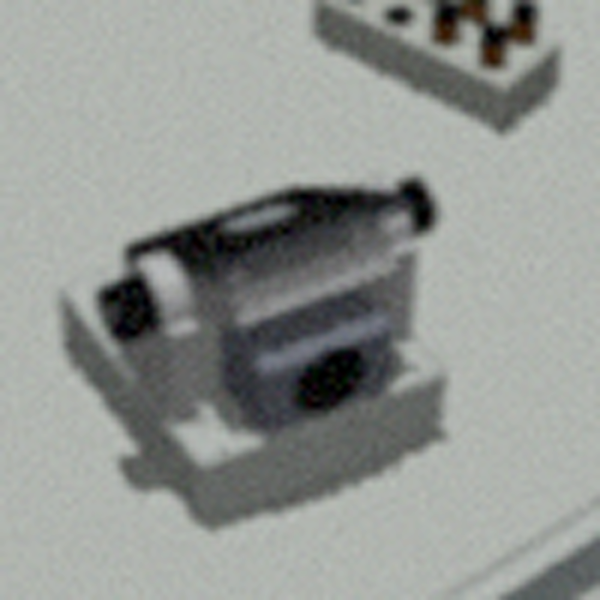

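Run:
```python
from h import *
s,c=ld("top0");f4=lambda a:np.array(a)/4+[350-.375,160-.375]
f5=lambda a:np.array(a)/5+[140-.4,250-.4]
np.set_printoptions(precision=4,suppress=True)
st=plane(c,f4([(88,292),(300,340),(253,543),(42,495)]),.03);print("stage",st,st.mean(0))
d=st[1]-st[0];print(np.linalg.norm(d),np.degrees(np.arctan2(d[1],d[0])));d=st[2]-st[3];print(np.linalg.norm(d),np.degrees(np.arctan2(d[1],d[0])));d=st[3]-st[0];print(np.linalg.norm(d),np.degrees(np.arctan2(d[1],d[0]))+0)
print("foot",plane(c,f4([(572,150),(558,690)]),0))
print("raildots",plane(c,f4([(498,272),(547,277),(488,546),(539,549)]),.012))
print("railinner",plane(c,f4([(478,287),(558,293),(497,534),(548,538)]),.012))
h=plane(c,f5([(65,165),(268,108),(293,238),(90,297)]),.016);print("holder",h,h.mean(0))
d=h[1]-h[0];print(np.linalg.norm(d),np.degrees(np.arctan2(d[1],d[0])))
d=h[2]-h[3];print(np.linalg.norm(d),np.degrees(np.arctan2(d[1],d[0])))
print("others",plane(c,[(250,298),(315,336),(345,165),(426,155)],[.02,.048,.03,0]))
# photometer front top
print("window",plane(c,f4([(189,412)]),.08))
```

```text
stage [[ 0.6117 -0.0216  0.03  ]
 [ 0.5875 -0.1159  0.03  ]
 [ 0.4973 -0.0912  0.03  ]
 [ 0.5206  0.002   0.03  ]] [ 0.5543 -0.0567  0.03  ]
0.09727502519408397 -104.39395386514892
0.09600224678246733 -104.06219053022119
0.09406244356564497 165.4625898806748
foot [[ 0.675  -0.2492  0.    ]
 [ 0.4282 -0.2291  0.    ]]
raildots [[ 0.6177 -0.2096  0.012 ]
 [ 0.6149 -0.2314  0.012 ]
 [ 0.4936 -0.1986  0.012 ]
 [ 0.4918 -0.2211  0.012 ]]
railinner [[ 0.6111 -0.2002  0.012 ]
 [ 0.6074 -0.236   0.012 ]
 [ 0.4989 -0.2029  0.012 ]
 [ 0.4967 -0.2254  0.012 ]]
holder [[0.5311 0.3829 0.016 ]
 [0.5502 0.3078 0.016 ]
 [0.5024 0.2985 0.016 ]
 [0.4828 0.3731 0.016 ]] [0.5166 0.3406 0.016 ]
0.07743370920647706 -75.74700166868067
0.07718223309354248 -75.26202279105289
others [[ 0.4988  0.2026  0.02  ]
 [ 0.4306  0.0844  0.048 ]
 [ 0.7378  0.0231  0.03  ]
 [ 0.7588 -0.1302  0.    ]]
window [[ 0.5541 -0.0596  0.08  ]]
```

Stage measures about (0.554,-0.057) with x-axis yaw −104.3°. Home is about (0.5565,-0.189) with yaw −94.9°. I'll push the front with two half-open fingers.

servo_tool([
  [[0.5,-0.9,0,0,0,-0.866,0.55],[0.5,-0.9,0,0,0,-0.866,0.55],[0.5,-0.9,0,0,0,-0.866,0.55],[0.5,-0.9,0,0,0,-0.866,0.55],[0.5,-0.9,0,0,0,-0.866,0.55],[0.5,-0.9,0,0,0,-0.866,0.55],[0.5,-0.9,0,0,0,-0.866,0.55],[0.5,-0.9,0,0,0,-0.866,0.55],[0.5,-0.9,0,0,0,-0.866,0.55],[0.5,-0.9,0,0,0,-0.866,0.55],[0.5,-0.9,0,0,0,-0.866,0.55],[0.5,-0.9,0,0,0,-0.866,0.55]],
], force=20)

```text
t: 1.35
eef_pos: [0.5393, 0.1303, 0.2233]
orientation: [-3.14, -0.0, 1.317]
contact_force: [-1.4, 0.8, -0.7]
grip_width: 0.0515
```

Run:
```python
from h import *
from bench import sense,capture
s=sense();c=capture("wrist");pickle.dump((s,c),open("wrist1.pkl","wb"));cv2.imwrite("pics/wrist1.png",c["image"]);print(s["q"],s["eef_pos"],s["contact_force"])
```

```text
[3.23561624e-02 2.51012207e-02 1.80313706e+00 8.17035631e-04
 1.31530313e+00 2.85639064e-01] [0.53929389 0.130321   0.22329416] [-1.43620563  0.83170709 -0.65565813]
```

View pics/wrist1.png

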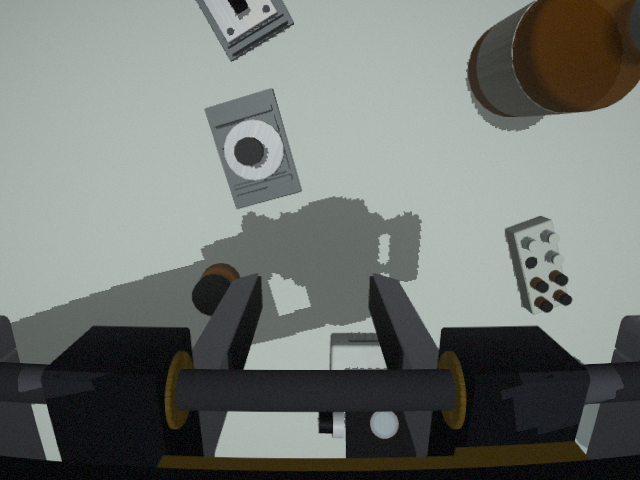

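servo_tool([
  [[0.068,-0.223,-0.1,0,0,0.005,0.55],[0.068,-0.223,-0.2,0,0,0.005,0.55],[0.068,-0.223,-0.2,0,0,0.005,0.55],[0.068,-0.223,-0.3,0,0,0.005,0.55],[0.068,-0.223,-0.36,0,0,0.005,0.55],[0.068,-0.223,-0.383,0,0,0.005,0.55],[0.068,-0.223,-0.383,0,0,0.005,0.55],[0.068,-0.223,-0.383,0,0,0.005,0.55]],
])

```text
t: 2.2
eef_pos: [0.5738, 0.0213, 0.0337]
orientation: [3.141, -0.001, 1.329]
contact_force: [-0.8, 0.0, -0.4]
grip_width: 0.0519
```

Run:
```python
from h import *
from bench import sense,capture
s=sense();c=capture("top");pickle.dump((s,c),open("top1.pkl","wb"));crop(c,290,180,220,150,3.6,"t3.png");print(s["eef_pos"],s["orientation"],s["contact_force"])
```

```text
[0.57383851 0.02126713 0.03366191] [ 3.14122905e+00 -8.69978317e-04  1.32885151e+00] [-0.84194831  0.01707991 -0.37950568]
```

View pics/t3.png

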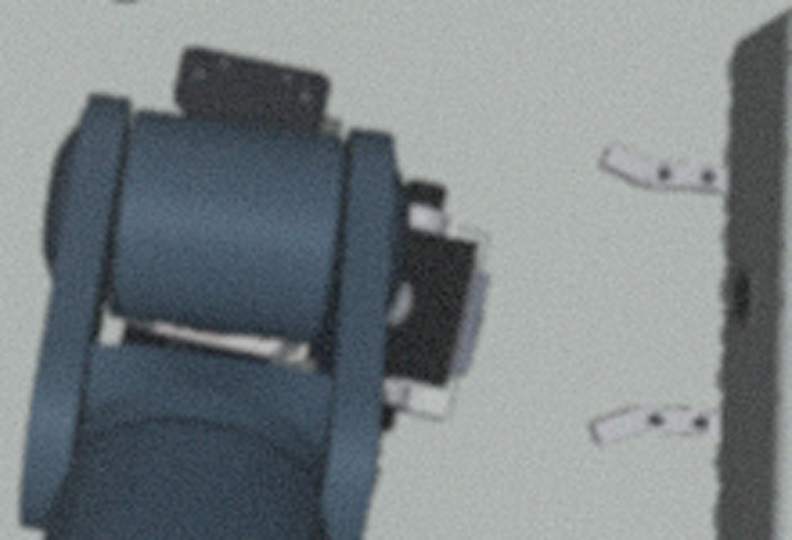

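Run:
```python
import numpy as np
O=np.array([.5565,-.1892]);u=np.array([-.0854,-.9963]);v=np.array([.9963,-.0854])
P0=np.array([.57384,.02127]);y0=np.degrees(1.3289)
for s in list(np.arange(-.015,.108,.008)):
    f=np.clip(s,0,None)
    b=-.0135*(1-min(f/.085,1));yaw=-104.3+9.4*min(f/.065,1)
    c=O+u*(-.1318+s)+v*b;x=np.array([np.cos(np.radians(yaw)),np.sin(np.radians(yaw))])
    t=c-.058*x; d=(t-P0)/.5
    print(round(s,3),d.round(3),round((yaw+180-y0)/90,3))
```

```text
-0.015 [-0.008 -0.014] -0.005
-0.007 [-0.009 -0.03 ] -0.005
0.001 [-0.011 -0.046] -0.003
0.009 [-0.012 -0.061] 0.01
0.017 [-0.013 -0.077] 0.022
0.025 [-0.014 -0.093] 0.035
0.033 [-0.015 -0.108] 0.048
0.041 [-0.016 -0.124] 0.061
0.049 [-0.017 -0.14 ] 0.074
0.057 [-0.019 -0.156] 0.087
0.065 [-0.02  -0.172] 0.1
0.073 [-0.019 -0.188] 0.1
0.081 [-0.017 -0.204] 0.1
0.089 [-0.017 -0.22 ] 0.1
0.097 [-0.019 -0.236] 0.1
0.105 [-0.02  -0.252] 0.1
```

servo_tool([
  [[-0.008,-0.014,0,0,0,-0.005,0.55],[-0.009,-0.03,0,0,0,-0.005,0.55],[-0.011,-0.046,0,0,0,-0.003,0.55],[-0.012,-0.061,0,0,0,0.01,0.55],[-0.013,-0.077,0,0,0,0.022,0.55],[-0.014,-0.093,0,0,0,0.035,0.55],[-0.015,-0.108,0,0,0,0.048,0.55],[-0.016,-0.124,0,0,0,0.061,0.55],[-0.017,-0.14,0,0,0,0.074,0.55],[-0.019,-0.156,0,0,0,0.087,0.55],[-0.02,-0.172,0,0,0,0.1,0.55],[-0.02,-0.172,0,0,0,0.1,0.55]],
])

```text
t: 3.45
eef_pos: [0.5648, -0.0651, 0.0354]
orientation: [3.139, -0.003, 1.484]
contact_force: [-1.2, 4.4, 3.6]
grip_width: 0.0516
```

Run:
```python
from h import *
from bench import sense,capture
s=sense();c=capture("top");pickle.dump((s,c),open("top2.pkl","wb"));crop(c,350,160,160,150,4,"t4.png");print(s["eef_pos"],s["orientation"],s["contact_force"])
c=capture("side");pickle.dump((s,c),open("side2.pkl","wb"));crop(c,290,250,130,110,6,"s4.png")
```

```text
[ 0.56479752 -0.06507557  0.03539158] [ 3.13893163 -0.00320952  1.48444692] [-1.18571296  4.38479618  3.63722996]
```

View pics/t4.png

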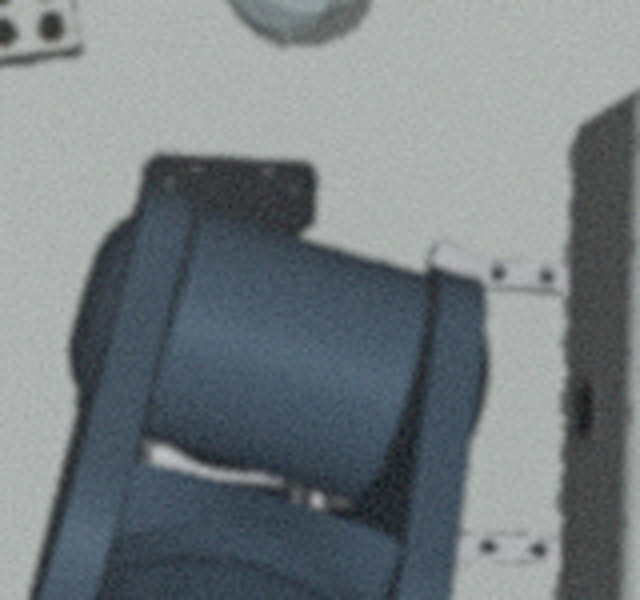

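View pics/s4.png

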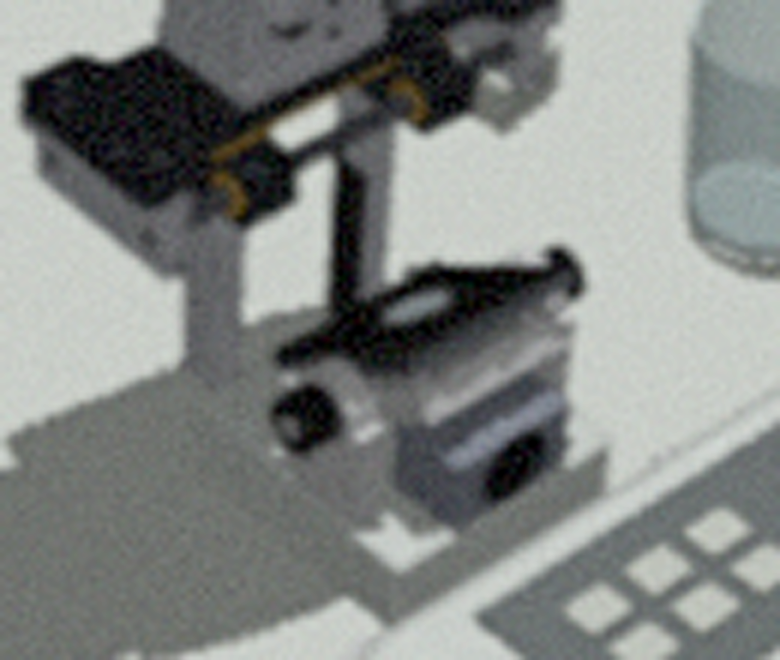

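servo_tool([
  [[0.0,-0.016,-0.002,0,0,0,0.55],[0.002,-0.032,-0.003,0,0,0,0.55],[0.001,-0.046,-0.003,0,0,0,0.55],[0.0,-0.06,-0.003,0,0,0,0.55],[-0.001,-0.074,-0.003,0,0,0,0.55],[-0.003,-0.086,-0.003,0,0,0,0.55],[-0.004,-0.096,-0.003,0,0,0,0.55],[-0.005,-0.106,-0.003,0,0,0,0.55],[-0.006,-0.114,-0.003,0,0,0,0.55],[-0.006,-0.12,-0.003,0,0,0,0.55],[-0.006,-0.12,-0.003,0,0,0,0.55]],
])

```text
t: 4.65
eef_pos: [0.5625, -0.1244, 0.0348]
orientation: [3.137, -0.005, 1.483]
contact_force: [0.2, 7.8, 6.2]
grip_width: 0.0512
```

Run:
```python
from h import *
from bench import sense,capture
s=sense();print(s["eef_pos"],s["orientation"],s["contact_force"])
c=capture("side");pickle.dump((s,c),open("side3.pkl","wb"));crop(c,310,250,130,110,6,"s5.png")
```

```text
[ 0.5624824  -0.12441053  0.03484467] [ 3.13734798 -0.00526836  1.48332922] [0.1518341  7.75879056 6.19810851]
```

View pics/s5.png

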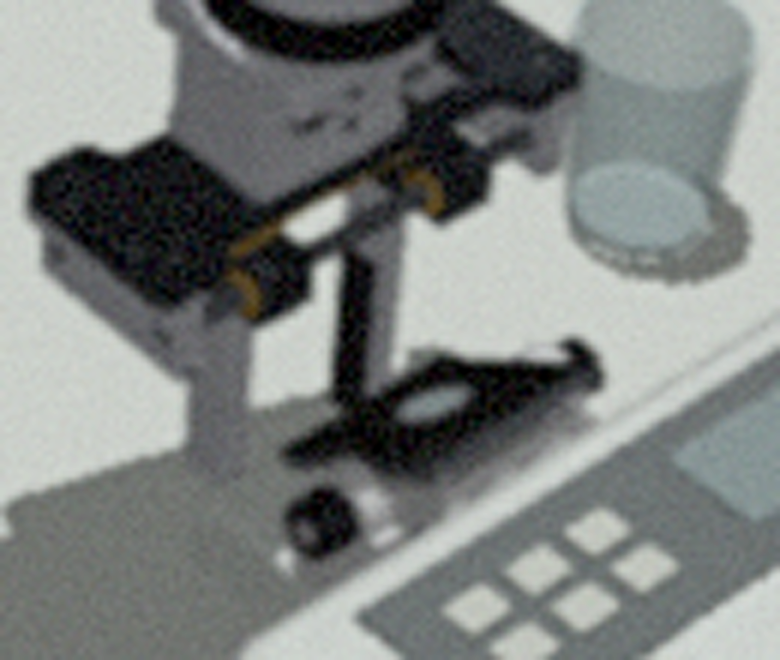

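servo_tool([
  [[-0.001,-0.004,0,0,0,0.001,0.55],[-0.001,-0.008,0,0,0,0.001,0.55],[-0.002,-0.011,0,0,0,0.001,0.55],[-0.002,-0.011,0,0,0,0.001,0.55]],
])

```text
t: 5.1
eef_pos: [0.5617, -0.1276, 0.0349]
orientation: [3.137, -0.011, 1.484]
contact_force: [3.9, 13.5, 2.0]
grip_width: 0.0517
```

servo_tool([
  [[0,-0.004,0,0,0,0.001,0.55],[0,-0.008,0,0,0,0.001,0.55],[0,-0.008,0,0,0,0.001,0.55]],
])

```text
t: 5.4
eef_pos: [0.5617, -0.1278, 0.0349]
orientation: [3.138, -0.019, 1.483]
contact_force: [2.3, 18.7, 5.5]
grip_width: 0.0515
```

servo_tool([
  [[0,-0.006,0,0,0,0.001,0.55],[0,-0.012,0,0,0,0.001,0.55],[0,-0.012,0,0,0,0.001,0.55],[0,-0.012,0,0,0,0.001,0.55]],
])

```text
t: 5.8
eef_pos: [0.5617, -0.128, 0.0351]
orientation: [3.139, -0.031, 1.483]
contact_force: [2.5, 24.4, 7.2]
grip_width: 0.0517
```

servo_tool([
  [[0,0.04,0,0,0.02,0,0.55],[0,0.09,0,0,0.02,0,0.55],[0,0.15,0.1,0,0.02,0.1,0.55],[-0.02,0.25,0.2,0,0.02,0.2,0.55],[-0.04,0.35,0.3,0,0.02,0.217,0.55],[-0.06,0.45,0.4,0,0.02,0.217,0.55],[-0.06,0.55,0.42,0,0.02,0.217,0.55],[-0.06,0.6,0.42,0,0.02,0.217,0.55],[-0.06,0.65,0.42,0,0.02,0.217,0.55],[-0.06,0.65,0.42,0,0.02,0.217,0.55]],
])

```text
t: 6.8
eef_pos: [0.5321, 0.1998, 0.2473]
orientation: [-3.117, -0.033, 1.826]
contact_force: [0.5, -0.3, 0.1]
grip_width: 0.0517
```

Run:
```python
from h import *
from bench import sense,capture
s=sense();print(s["eef_pos"],s["orientation"],s["contact_force"])
c=capture("top");pickle.dump((s,c),open("top3.pkl","wb"));crop(c,410,200,120,120,6,"t5.png")
c=capture("side");pickle.dump((s,c),open("side4.pkl","wb"));crop(c,310,270,100,90,7,"s6.png")
c=capture("wrist");pickle.dump((s,c),open("wrist3.pkl","wb"));cv2.imwrite("pics/w3.png",c["image"])
```

```text
[0.53210139 0.19976586 0.24732614] [-3.11650991 -0.03319365  1.82634039] [ 0.46804067 -0.28910027  0.05512636]
```

View pics/t5.png

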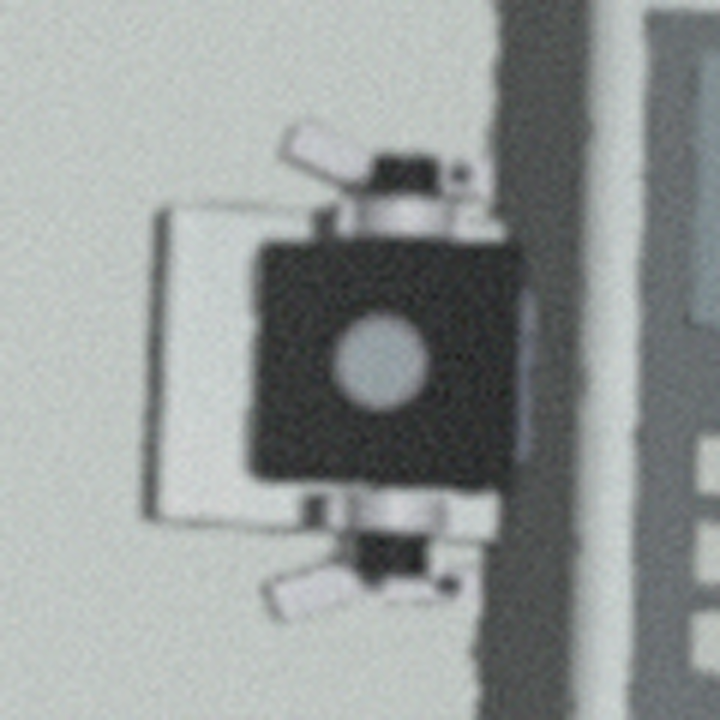

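View pics/s6.png

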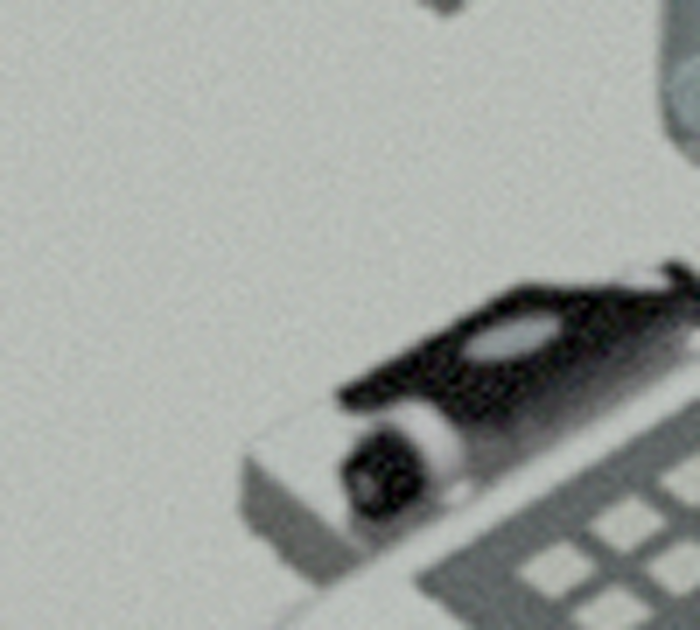

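View pics/w3.png

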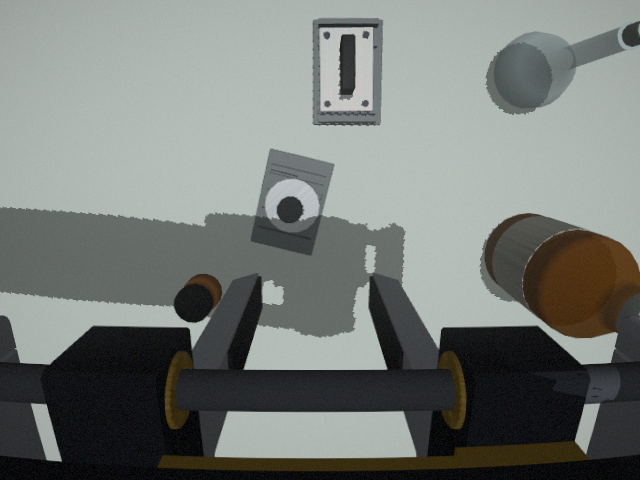

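Run:
```python
from h import *
np.set_printoptions(precision=4,suppress=True)
_,ct=ld("top3");_,cs=ld("side4");s,cw=ld("wrist3")
ft=lambda a:np.array(a,float)/6+[410-.417,200-.417]
fs=lambda a:np.array(a,float)/7+[310-.43,270-.43]
X=tri(ct,ft([(380,362),(262,245),(250,478)]),cs,fs([(514,337),(525,285),(342,398)]));print(X)
for zz in (.0805,):print("win plane",plane(ct,ft([(380,362)]),zz),plane(cs,fs([(514,337)]),zz))
b=plane(ct,ft([(165,208),(155,520)]),.03);print("front base",b,b.mean(0))
d=b[1]-b[0];print("yaw front",np.degrees(np.arctan2(d[1],d[0]))+90)
b=plane(ct,ft([(497,543),(155,520)]),.03);d=b[0]-b[1];print(np.degrees(np.arctan2(d[1],d[0])),np.linalg.norm(d))
dots=plane(ct,ft([(460,175),(448,585)]),.012);print("dots",dots,dots.mean(0))
pl=plane(ct,ft([(262,245),(250,478),(525,245),(513,490)]),[.065,.065,.098,.098]);print("plate",pl)
h=plane(cw,[(319,27),(376,27),(374,111),(319,112)],.016,s);print("holder",h,h.mean(0))
d=plane(cw,[(326,35),(368,34),(327,104),(366,103)],.016,s);print(d.mean(0));print(np.degrees(np.arctan2(*(d[2]-d[0])[[1,0]])),np.degrees(np.arctan2(*(d[3]-d[1])[[1,0]])))
```

```text
[[ 0.5558 -0.1877  0.081 ]
 [ 0.5923 -0.1617  0.0591]
 [ 0.5249 -0.1554  0.0565]]
win plane [[ 0.5557 -0.1877  0.0805]] [[ 0.5565 -0.1874  0.0805]]
front base [[ 0.6057 -0.1389  0.03  ]
 [ 0.5126 -0.1317  0.03  ]] [ 0.5591 -0.1353  0.03  ]
yaw front 265.58097025862537
-95.04246023078983 0.09979050925539226
dots [[ 0.6151 -0.2312  0.012 ]
 [ 0.4915 -0.2209  0.012 ]] [ 0.5533 -0.226   0.012 ]
plate [[ 0.591  -0.1597  0.065 ]
 [ 0.524  -0.153   0.065 ]
 [ 0.5865 -0.2247  0.098 ]
 [ 0.5189 -0.2176  0.098 ]]
holder [[0.4844 0.3729 0.016 ]
 [0.5354 0.3863 0.016 ]
 [0.5544 0.3127 0.016 ]
 [0.504  0.2984 0.016 ]] [0.5195 0.3426 0.016 ]
[0.5192 0.3428 0.016 ]
-74.23677615847093 -75.99534107281023
```

Run:
```python
from h import *
from bench import sense
np.set_printoptions(precision=4,suppress=True)
_,ct=ld("top3")
print("flask,bottle base",plane(ct,[(153,201),(242,167)],[.03,.03]), "neck",plane(ct,[(124,187),(222,140)],[.165,.19]))
s=sense();print(s["eef_pos"],s["q"])
R=Rn.from_euler("xyz",s["orientation"]);T=Rn.from_euler("xyz",[np.pi,0,1.831])
print((T*R.inv()).as_rotvec()/(np.pi/2), (np.array([.518,.342,.040])-s["eef_pos"])/.5)
```

```text
flask,bottle base [[0.6808 0.3787 0.03  ]
 [0.7399 0.2134 0.03  ]] neck [[0.6821 0.3804 0.165 ]
 [0.7474 0.2173 0.19  ]]
[0.5317 0.1964 0.2447] [ 0.1402  0.051   1.7371  0.0297  1.3866 -0.1189]
[-0.0154 -0.0234  0.0045] [-0.0275  0.2911 -0.4094]
```

servo_tool([
  [[-0.028,0.09,-0.05,-0.015,-0.023,0.004,0.62],[-0.028,0.18,-0.1,-0.015,-0.023,0.004,0.62],[-0.028,0.26,-0.15,-0.015,-0.023,0.004,0.62],[-0.028,0.291,-0.22,-0.015,-0.023,0.004,0.62],[-0.028,0.291,-0.28,-0.015,-0.023,0.004,0.62],[-0.028,0.291,-0.28,-0.015,-0.023,0.004,0.62],[-0.028,0.291,-0.28,-0.015,-0.023,0.004,0.62]],
])

```text
t: 7.65
eef_pos: [0.5181, 0.3401, 0.1042]
orientation: [-3.139, -0.0, 1.828]
contact_force: [-0.3, 0.6, -0.7]
grip_width: 0.0584
```

Run:
```python
from h import *
from bench import sense,capture
np.set_printoptions(precision=4,suppress=True)
s=sense();print(s["eef_pos"],s["orientation"],s["contact_force"])
c=capture("wrist");pickle.dump((s,c),open("wrist4.pkl","wb"));cv2.imwrite("pics/w4.png",c["image"])
print(proj(c,[(.518,.342,.05),(.518,.342,.016)],s))
R=Rn.from_euler("xyz",s["orientation"]);T=Rn.from_euler("xyz",[np.pi,0,1.831])
print((T*R.inv()).as_rotvec()/(np.pi/2), (np.array([.518,.342,.040])-s["eef_pos"])/.5)
```

```text
[0.5181 0.3401 0.1042] [-3.1393 -0.0001  1.828 ] [-0.2512  0.6188 -0.6776]
[[316.1246 264.8273]
 [316.1118 248.2558]]
[ 0.0003 -0.0014  0.0019] [-0.0002  0.0038 -0.1283]
```

View pics/w4.png

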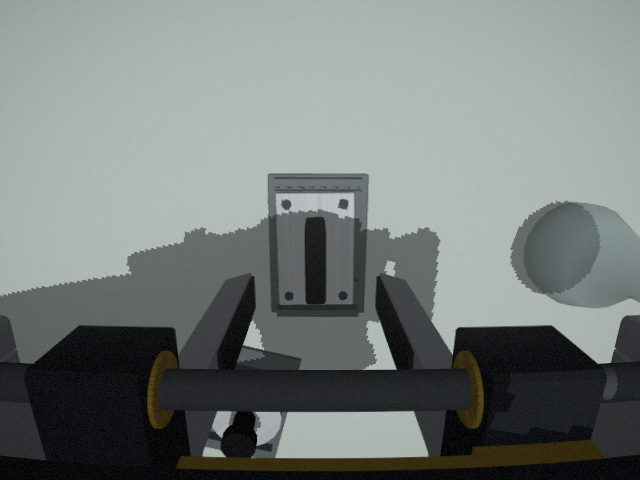

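The holder is well centred between the fingers, with the rib at column ~316 and upright in the image. I'll refine its centre from the plate dots at (287,204), (343,204), (289,296) and (343,296).

Run:
```python
from h import *
np.set_printoptions(precision=4,suppress=True)
s,c=ld("wrist4")
d=plane(c,[(287,204),(343,204),(289,296),(343,296)],.016,s);print(d,d.mean(0))
print(plane(c,[(276,193),(356,193),(356,304),(276,304)],.016,s).mean(0))
a=d[2:].mean(0)-d[:2].mean(0);print(np.degrees(np.arctan2(a[1],a[0])))
```

```text
[[0.4929 0.3654 0.016 ]
 [0.527  0.3744 0.016 ]
 [0.5089 0.3051 0.016 ]
 [0.5439 0.3144 0.016 ]] [0.5182 0.3398 0.016 ]
[0.5183 0.3405 0.016 ]
-74.66516172782647
```

servo_tool([
  [[0,0,-0.06,0,-0.001,0.004,0.62],[0,0,-0.11,0,-0.001,0.004,0.62],[0,0,-0.128,0,-0.001,0.004,0.62],[0,0,-0.128,0,-0.001,0.004,0.62],[0,0,-0.128,0,-0.001,0.004,0],[0,0,-0.128,0,-0.001,0.004,0],[0,0,-0.128,0,-0.001,0.004,0],[0,0,-0.128,0,-0.001,0.004,0],[0,0,-0.128,0,-0.001,0.004,0],[0,0,-0.128,0,-0.001,0.004,0]],
], force=35)

```text
t: 8.7
eef_pos: [0.5191, 0.3407, 0.0419]
orientation: [3.139, -0.0, 1.834]
contact_force: [-0.9, -0.4, 0.3]
grip_width: 0.0138
```

Run:
```python
from h import *
from bench import sense,capture
s=sense();print(s["eef_pos"],s["orientation"],s["contact_force"],s["grip_width"])
```

```text
[0.51906452 0.34070996 0.04193139] [ 3.13920160e+00 -2.42734923e-04  1.83449788e+00] [-0.90187805 -0.41181726  0.33721639] 0.0138408444055331
```

servo_tool([
  [[0,0,0,0,0,0,0],[0,0,0,0,0,0,0],[0,0,0,0,0,0,0],[0,0,0.02,0,0,0,0],[0,0,0.06,0,0,0,0],[0,0,0.1,0,0,0,0],[0,0,0.15,0,0,0,0],[0,0,0.2,0,0,0,0],[0,0,0.2,0,0,0,0]],
], force=40)

```text
t: 9.6
eef_pos: [0.5216, 0.3419, 0.1467]
orientation: [3.131, -0.001, 1.835]
contact_force: [1.0, -0.6, -0.4]
grip_width: 0.0118
```

Run:
```python
from h import *
from bench import sense,capture
s=sense();print(s["eef_pos"],s["orientation"],s["contact_force"],s["grip_width"])
c=capture("wrist");pickle.dump((s,c),open("wrist5.pkl","wb"));cv2.imwrite("pics/w5.png",c["image"])
c=capture("side");pickle.dump((s,c),open("side5.pkl","wb"));crop(c,150,130,130,100,6,"s7.png")
```

```text
[0.52155416 0.3418504  0.14665904] [ 3.13083335e+00 -1.45425882e-03  1.83455818e+00] [ 0.97039505 -0.59124423 -0.44948352] 0.011767937784518
```

View pics/w5.png

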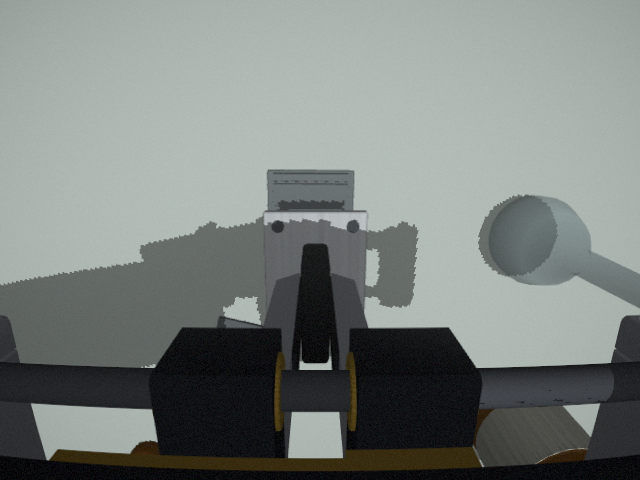

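View pics/s7.png

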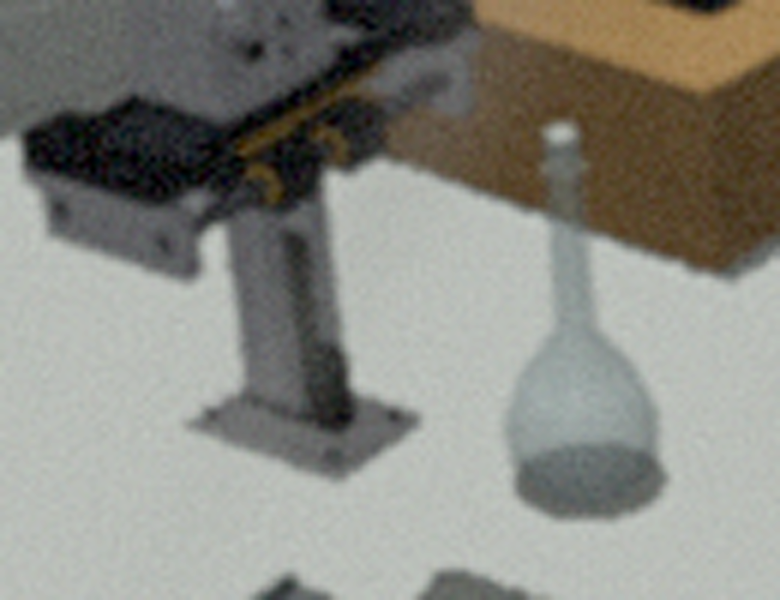

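Run:
```python
from h import *
np.set_printoptions(precision=4,suppress=True)
s,c=ld("wrist5")
n=cv2.undistortPoints(np.array([(278,227),(353,226),(265,211),(367,211)],float).reshape(-1,1,2),K(c),c["dist"]).reshape(-1,2)
T=c["T_tool_cam"];d=np.c_[n,np.ones(len(n))]@T[:3,:3].T;C=T[:3,3]
for zt in(.0259,):
    print(C+d*((zt-C[2])/d[:,2])[:,None])
f=K(c)[0,0];print(f)
```

```text
[[ 0.0304 -0.0179  0.0259]
 [ 0.0308  0.0181  0.0259]
 [ 0.0382 -0.0239  0.0259]
 [ 0.0381  0.0246  0.0259]]
398.84356065881957
```

servo_tool([
  [[0,0,0.08,0,0,0,0],[0,-0.05,0.16,0,0,-0.03,0],[-0.02,-0.13,0.22,0,0,-0.06,0],[-0.04,-0.21,0.267,0,0,-0.1,0],[-0.06,-0.29,0.267,0,0,-0.14,0],[-0.08,-0.37,0.267,0,0,-0.18,0],[-0.1,-0.45,0.267,0,0,-0.222,0],[-0.1,-0.53,0.267,0,0,-0.222,0],[-0.1,-0.61,0.267,0,0,-0.222,0],[-0.1,-0.69,0.267,0,0,-0.222,0],[-0.1,-0.77,0.267,0,0,-0.222,0],[-0.1,-0.83,0.267,0,0,-0.222,0]],
])

```text
t: 10.9
eef_pos: [0.4681, -0.0761, 0.2735]
orientation: [3.142, -0.001, 1.484]
contact_force: [1.1, -0.0, -0.7]
grip_width: 0.0118
```

servo_tool([
  [[0,-0.08,0,0,0,0,0],[0,-0.16,0,0,0,0,0],[0,-0.24,0,0,0,0,0],[0,-0.32,0,0,0,0,0],[0,-0.4,0,0,0,0,0],[0,-0.43,0,0,0,0,0],[0,-0.43,0,0,0,0,0],[0,-0.43,0,0,0,0,0]],
])

```text
t: 11.7
eef_pos: [0.4679, -0.2899, 0.2723]
orientation: [-3.14, -0.003, 1.485]
contact_force: [-0.5, 0.3, -0.9]
grip_width: 0.0117
```

Run:
```python
from h import *
from bench import sense,capture
s=sense();print(s["eef_pos"],s["orientation"],s["contact_force"],s["grip_width"],s["qd"])
c=capture("wrist");pickle.dump((s,c),open("wrist6.pkl","wb"));cv2.imwrite("pics/w6.png",c["image"])
```

```text
[ 0.46785507 -0.28991399  0.27226389] [-3.13998908e+00 -3.10607536e-03  1.48464508e+00] [-0.48904649  0.26956602 -0.92547309] 0.0117169299496739 [ 0.02083874 -0.0201218   0.00453296 -0.00213618  0.00012942 -0.00106205]
```

View pics/w6.png

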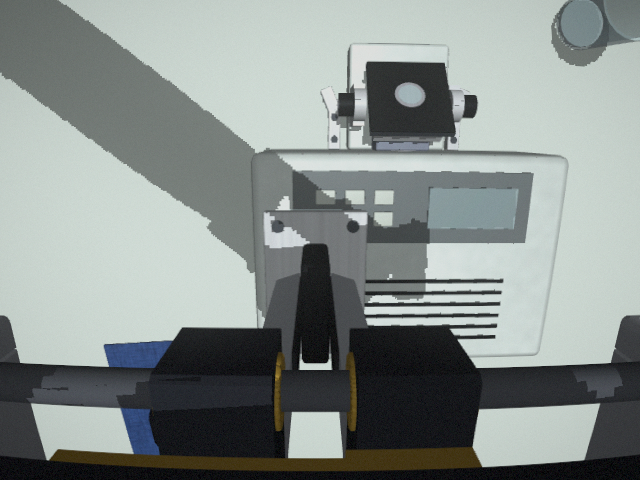

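servo_tool([
  [[0.09,0,0,0,0,0,0],[0.18,0,0,0,0,0,0],[0.27,0,0,0,0,0,0],[0.36,0,0,0,0,0,0],[0.36,0,0,0,0,0,0],[0.36,0,0,0,0,0,0],[0.36,0,0,0,0,0,0]],
])

```text
t: 12.45
eef_pos: [0.6475, -0.2885, 0.2731]
orientation: [-3.141, -0.002, 1.486]
contact_force: [0.1, -0.4, -0.9]
grip_width: 0.0119
```

Run:
```python
from h import *
from bench import sense,capture
s=sense();print(s["eef_pos"],s["orientation"],s["qd"])
c=capture("wrist");pickle.dump((s,c),open("wrist7.pkl","wb"))
crop(c,190,20,130,140,5,"w7.png")
_,c=ld("wrist6");crop(c,330,30,150,130,5,"w6c.png")
```

```text
[ 0.64749372 -0.28854295  0.27312875] [-3.14051227e+00 -2.43253347e-03  1.48639468e+00] [-0.01518095 -0.01858308  0.0031198   0.00038754 -0.00165777 -0.00010936]
```

View pics/w6c.png

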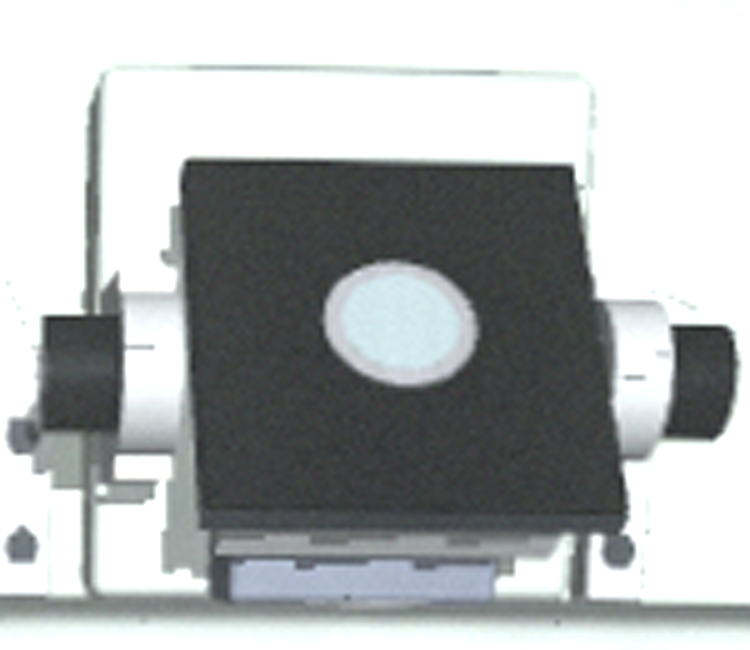

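View pics/w7.png

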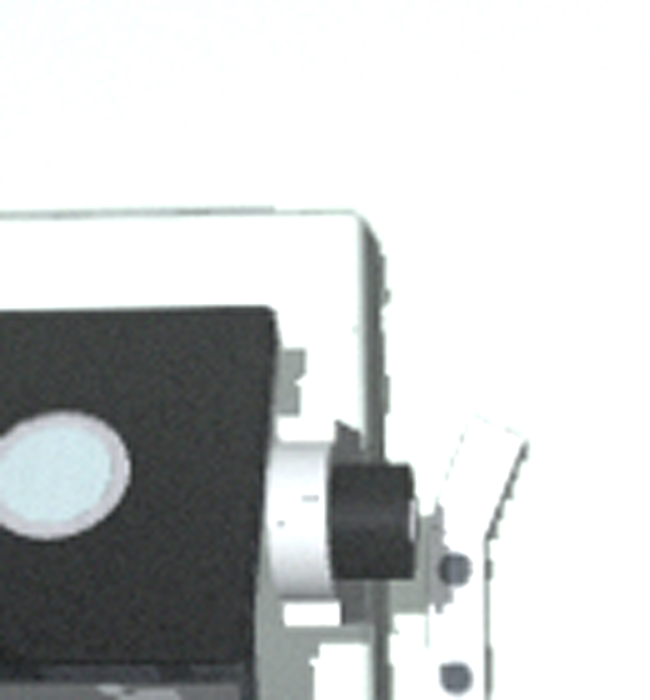

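Run:
```python
from h import *
s,c=ld("wrist7")
crop(c,140,60,150,120,5,"w7b.png")
```

```text
(no output)
```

View pics/w7b.png

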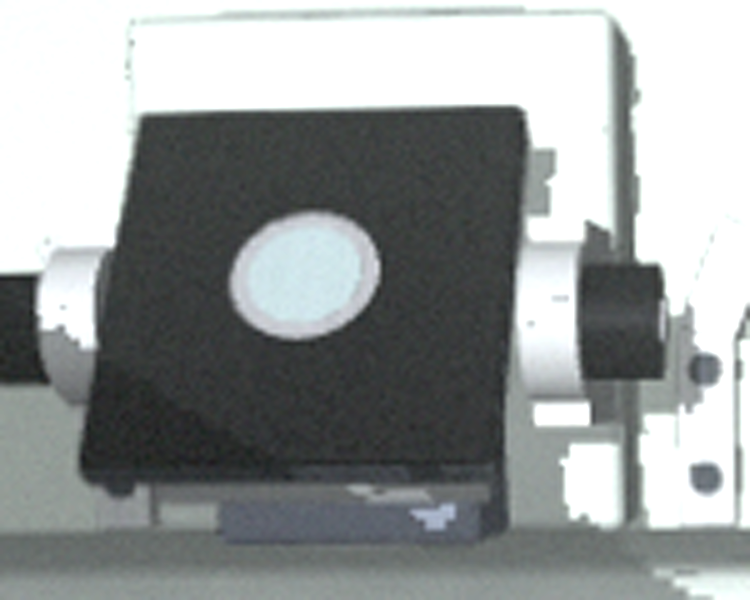

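Run:
```python
from h import *
np.set_printoptions(precision=4,suppress=True)
s6,c6=ld("wrist6");s7,c7=ld("wrist7")
a=np.array([(185,160),(575,168),(626,514),(200,513),(401,323)],float)/5+[330-.4,30-.4]
b=np.array([(141,115),(527,108),(505,465),(85,464),(305,276)],float)/5+[140-.4,60-.4]
X=tri(c6,a,c7,b,s6,s7);print(X)
print("reproj",proj(c6,X,s6)-a)
F=(X[0]+X[1])/2;B=(X[2]+X[3])/2;up=B-F;print("len",np.linalg.norm(up),"width",np.linalg.norm(X[0]-X[1]),np.linalg.norm(X[2]-X[3]),"slope",np.degrees(np.arctan2(up[2],np.hypot(*up[:2]))),"yaw",np.degrees(np.arctan2(up[1],up[0])),"ctr",X[:4].mean(0))
# plane normal
M=X[:4]-X[:4].mean(0);n=np.linalg.svd(M)[2][2];n*=np.sign(n[2]);print("n",n,np.degrees(np.arccos(n[2])))
# base front top corners & rail dots
print("raildots",plane(c6,np.array([(22,436),(22,545),(620,550)])/5+[329.6,29.6],.012,s6))
bf=plane(c6,np.array([(100,70),(590,76)])/5+[329.6,29.6],.03,s6);print("basefront",bf,bf.mean(0))
bf=plane(c7,np.array([(135,22),(610,14)])/5+[139.6,59.6],.03,s7);print("basefront",bf,bf.mean(0))
```

```text
[[ 0.5248 -0.1563  0.0584]
 [ 0.5948 -0.1623  0.0573]
 [ 0.5901 -0.2236  0.0944]
 [ 0.5188 -0.2174  0.0951]
 [ 0.5568 -0.189   0.0802]]
reproj [[-0.0124 -0.1061]
 [-0.0217 -0.1672]
 [ 0.0391  0.3353]
 [-0.0585 -0.5877]
 [ 0.0091  0.0764]]
len 0.07167003353245621 width 0.07026276378460651 0.07154784653449862 slope 30.98211930334824 yaw -94.96253088107323 ctr [ 0.5571 -0.1899  0.0763]
n [0.0546 0.5119 0.8573] 30.987353151775043
raildots [[ 0.4946 -0.1996  0.012 ]
 [ 0.4929 -0.2213  0.012 ]
 [ 0.6169 -0.232   0.012 ]]
basefront [[ 0.5136 -0.1342  0.03  ]
 [ 0.6071 -0.1417  0.03  ]] [ 0.5604 -0.1379  0.03  ]
basefront [[ 0.5164 -0.1344  0.03  ]
 [ 0.6084 -0.1425  0.03  ]] [ 0.5624 -0.1385  0.03  ]
```

Run:
```python
from h import *
np.set_printoptions(precision=1,suppress=True)
W=np.array([.5568,-.189,.0802]);u=np.array([-.0863,-.9963,0]);v=np.array([.9963,-.0863,0])
for th in (31,34,37):
    t=np.radians(th);e=u*np.cos(t)+np.array([0,0,np.sin(t)])
    P=[W-.037*e-.035*v,W-.037*e+.035*v,W+.037*e+.035*v,W+.037*e-.035*v,W]
    for n,o,k in(("wrist6",[329.6,29.6],5),("wrist7",[139.6,59.6],5),("top3",[409.58,199.58],6),("side4",[309.57,269.57],7)):
        s,c=ld(n);print(th,n,((proj(c,P,s if "wrist" in n else None)-o)*k).ravel())
print("w6 meas (185,160),(575,168),(626,514),(200,513),(401,323)\nw7 (141,115),(527,108),(505,465),(85,464),(305,276)\ntop FL(250,478) FR(262,245) BR(525,245) BL(513,490) W(380,362)\n side FL(342,398) FR(525,285) W 514,337")
```

```text
31 wrist6 [185.5 145.4 579.2 152.7 629.1 515.9 205.4 511.  400.9 323.1]
31 wrist7 [133.4 102.7 520.1  95.4 492.5 465.   77.9 469.1 304.6 275.4]
31 top3 [251.9 476.  261.2 234.2 522.  235.8 514.3 488.8 384.3 358.1]
31 side4 [335.9 384.2 522.7 274.2 707.6 295.1 515.6 412.9 519.3 340.2]
34 wrist6 [184.2 153.2 576.  160.4 632.9 509.3 206.9 504.3 400.9 323.1]
34 wrist7 [137.  109.9 521.9 102.8 490.4 459.   73.6 463.2 304.6 275.4]
34 top3 [254.4 476.3 263.7 235.  519.8 235.1 512.1 488.4 384.3 358.1]
34 side4 [338.2 390.8 524.8 280.6 705.4 288.3 513.3 405.9 519.3 340.2]
37 wrist6 [183.  161.5 572.9 168.6 636.7 502.2 208.4 497.  400.9 323.1]
37 wrist7 [140.5 117.4 523.6 110.5 488.3 452.4  69.3 456.7 304.6 275.4]
37 top3 [257.2 476.6 266.5 235.7 517.3 234.3 509.5 488.1 384.3 358.1]
37 side4 [340.7 397.4 527.2 287.  702.9 281.5 510.6 398.9 519.3 340.2]
w6 meas (185,160),(575,168),(626,514),(200,513),(401,323)
w7 (141,115),(527,108),(505,465),(85,464),(305,276)
top FL(250,478) FR(262,245) BR(525,245) BL(513,490) W(380,362)
 side FL(342,398) FR(525,285) W 514,337
```

Run:
```python
from h import *
for n,(x,y,w,h) in(("wrist6",(360,55,105,90)),("wrist7",(150,75,105,90))):
    s,c=ld(n);im=cv2.resize(c["image"][y:y+h,x:x+w],None,fx=7,fy=7,interpolation=cv2.INTER_NEAREST)
    im=np.clip((im.astype(float)/110)**.6*255,0,255).astype(np.uint8);cv2.imwrite(f"pics/{n}z.png",im)
```

```text
(no output)
```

View pics/wrist6z.png

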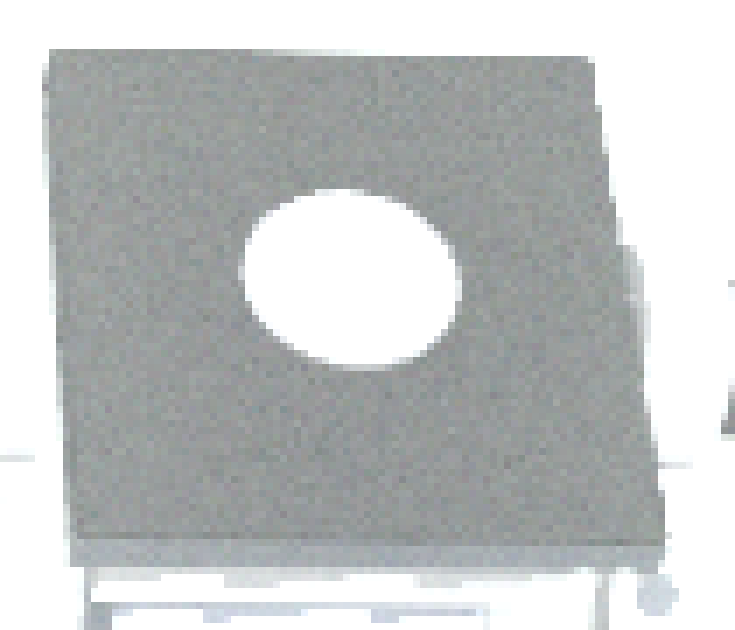

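View pics/wrist7z.png

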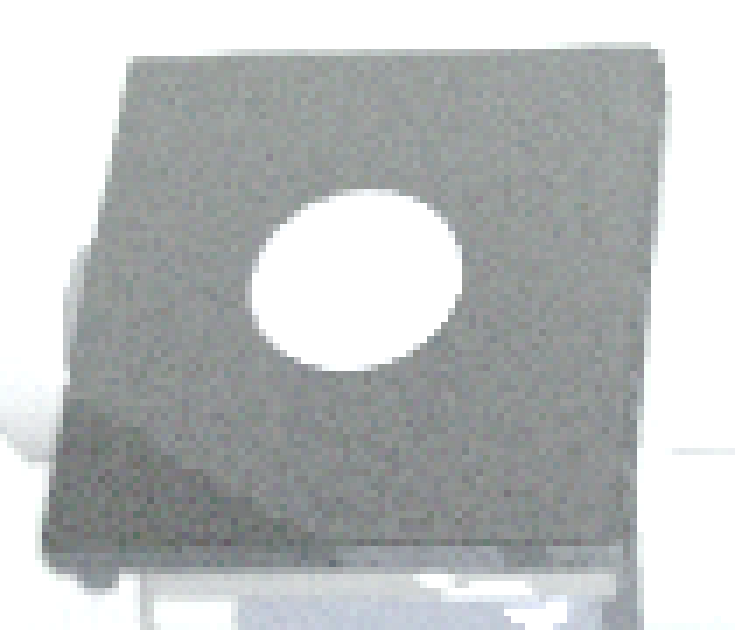

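```bash
cat > pnp.py <<'E'
from h import *
np.set_printoptions(precision=4,suppress=True)
O=np.array([(-37,35,0),(-37,-35,0),(37,-35,0),(37,35,0)],float)/1000 # x up slope,y stage; y=+ is world +x
# stage x=-y world, z up => y axis = z cross x = +x world
def run(c,s,p,name):
    # p: FL,FR,BR,BL ; L = small world x => y=-35
    o=O[[1,0,3,2]]
    ok,rs,ts,er=cv2.solvePnPGeneric(o,np.array(p,float),K(c),c["dist"],flags=cv2.SOLVEPNP_IPPE)
    R,t=pose(c,s)
    for r,tt,e in zip(rs,ts,er):
        M=R.T@cv2.Rodrigues(r)[0];w=R.T@(tt.ravel()-t)
        print(name,"W",w,"slope",np.degrees(np.arcsin(M[2,0])),"roll",np.degrees(np.arcsin(M[2,1])),"yaw",np.degrees(np.arctan2(M[1,0],M[0,0])),"err",e)
E
python3 - <<'E'
from pnp import *
s,c=ld("wrist6");p=np.array([(49,52),(597,58),(666,540),(77,533)])/7+[360-.5,55-.5];run(c,s,p,"w6")
s,c=ld("wrist7");p=np.array([(131,60),(659,46),(629,540),(45,546)])/7+[150-.5,75-.5];run(c,s,p,"w7")
s,c=ld("top3");p=np.array([(250,478),(262,245),(525,245),(513,490)])/6+[409.58,199.58];run(c,None,p,"top")
E
```

```text
w6 W [ 0.5572 -0.1893  0.076 ] slope 34.42855117740529 roll 1.343855205737685 yaw -95.79977754912916 err [0.1891]
w6 W [ 0.5555 -0.1931  0.0791] slope -41.24497797543138 roll 23.795839238706158 yaw -74.46559665424616 err [3.5299]
w7 W [ 0.5564 -0.1894  0.0756] slope 34.07640514010241 roll -0.7646976416669143 yaw -94.13789718521367 err [0.3275]
w7 W [ 0.5582 -0.1932  0.0796] slope -34.24735167965856 roll -30.133004642466503 yaw -116.21707602687303 err [3.7008]
top W [ 0.5561 -0.1934  0.0626] slope 25.88734356811277 roll -6.584959910481431 yaw -94.20035155544099 err [0.1345]
top W [ 0.5556 -0.1938  0.0631] slope 1.2606877656807822 roll 14.072701639553372 yaw -92.71722236039346 err [0.319]
```

Run:
```python
from pnp import *
from scipy.optimize import least_squares
s6,c6=ld("wrist6");s7,c7=ld("wrist7")
p6=np.array([(597,58),(666,540),(351,280)])/7+[359.5,54.5]; o6=np.array([(-37,35,0),(37,35,0),(0,0,0)])/1e3
p7=np.array([(131,60),(45,546),(355,280)])/7+[149.5,74.5]; o7=np.array([(-37,-35,0),(37,-35,0),(0,0,0)])/1e3
# row-only info on other corners
q6=np.array([52,533])/7+54.5; q7=np.array([46,540])/7+74.5
def X(p,o): return o@Rn.from_rotvec(p[:3]).as_matrix().T+p[3:]
def f(p,win=True):
    r6=proj(c6,X(p,o6),s6)-p6;r7=proj(c7,X(p,o7),s7)-p7
    a=proj(c6,X(p,o7[:2]),s6)[:,1]-q6;b=proj(c7,X(p,o6[:2]),s7)[:,1]-q7
    w=1 if win else 0
    r6[2]*=w;r7[2]*=w
    return np.r_[r6.ravel(),r7.ravel(),a,b]
t=np.radians(33);u=np.array([-.0863,-.9963,0]);v=np.array([.9963,-.0863,0]);e=u*np.cos(t)+[0,0,np.sin(t)]
R0=np.c_[e,v,np.cross(e,v)]
for win in(True,False):
    r=least_squares(f,np.r_[Rn.from_matrix(R0).as_rotvec(),.5568,-.189,.08],args=(win,),x_scale=[.1]*3+[.01]*3)
    M=Rn.from_rotvec(r.x[:3]).as_matrix()
    print(win,r.x[3:],"slope",np.degrees(np.arcsin(M[2,0])),"roll",np.degrees(np.arcsin(M[2,1])),"yaw",np.degrees(np.arctan2(M[1,0],M[0,0])));print(f(r.x))
```

```text
True [ 0.5567 -0.1893  0.0781] slope 34.467652544079144 roll 1.1844677971174002 yaw -95.58966061557446
[-0.3302 -0.268   0.5169 -0.0786 -0.5703  0.411   0.3321 -0.3435 -0.8603
 -0.0391  0.9231  0.7284 -0.287   0.216  -0.1805 -0.1948]
False [ 0.5568 -0.1894  0.0774] slope 34.36659952485947 roll 1.0098637836387607 yaw -95.49486459600384
[-0.5214 -0.0599  0.3534  0.1009 -0.6321  0.5854  0.5731 -0.2481 -0.4069
  0.0498  1.2472  0.8587 -0.157   0.3531 -0.0079 -0.0677]
```

```bash
cat > tgt.py <<'E'
from h import *
from bench import sense
np.set_printoptions(precision=4,suppress=True)
def target(W,th,yaw,so):
    a=np.radians(yaw);t=np.radians(th);u=np.array([np.cos(a),np.sin(a),0]);v=np.cross([0,0,1],u)
    e=u*np.cos(t)+np.array([0,0,np.sin(t)]);n=np.cross(e,v)
    return W+n*(.0319+so),Rn.from_matrix(np.c_[-e,v,-n]),n
def show(W,th,yaw,sos):
    s=sense();R=Rn.from_euler("xyz",s["orientation"])
    print(s["eef_pos"],s["contact_force"],s["q"])
    for so in sos:
        p,T,n=target(np.array(W),th,yaw,so)
        d=p-s["eef_pos"];print(so,p,"shift",d/.5,"rot",(T*R.inv()).as_rotvec()/(np.pi/2),"remain n",d@n,"Fn",np.dot(s["contact_force"],n))
E
python3 - <<'E'
from tgt import *
show([.5568,-.189,.080],34.4,-95,[.15,.05,.02,.01,0])
E
```

```text
[ 0.6473 -0.2889  0.2735] [-0.3724 -0.8674 -1.0257] [-0.5799  0.3484  1.3418  0.0017  1.4529 -0.4951]
0.15 [ 0.5658 -0.0866  0.2301] shift [-0.1631  0.4046 -0.0869] rot [-0.3822  0.0327 -0.0013] remain n 0.07399913327878481 Fn -1.3528674355567416
0.05 [ 0.5608 -0.1429  0.1476] shift [-0.1729  0.292  -0.2519] rot [-0.3822  0.0327 -0.0013] remain n -0.026000866721215234 Fn -1.3528674355567416
0.02 [ 0.5594 -0.1598  0.1228] shift [-0.1759  0.2583 -0.3014] rot [-0.3822  0.0327 -0.0013] remain n -0.05600086672121524 Fn -1.3528674355567416
0.01 [ 0.5589 -0.1654  0.1146] shift [-0.1769  0.247  -0.3179] rot [-0.3822  0.0327 -0.0013] remain n -0.06600086672121525 Fn -1.3528674355567416
0 [ 0.5584 -0.171   0.1063] shift [-0.1779  0.2357 -0.3344] rot [-0.3822  0.0327 -0.0013] remain n -0.07600086672121524 Fn -1.3528674355567416
```

servo_tool([
  [[-0.03,0.07,0,0,0,0,0],[-0.06,0.15,0,-0.06,0.005,0,0],[-0.09,0.23,0,-0.13,0.01,0,0],[-0.12,0.31,-0.02,-0.2,0.017,0,0],[-0.15,0.38,-0.05,-0.27,0.023,0,0],[-0.163,0.405,-0.087,-0.34,0.029,-0.001,0],[-0.163,0.405,-0.087,-0.382,0.033,-0.001,0],[-0.163,0.405,-0.087,-0.382,0.033,-0.001,0],[-0.163,0.405,-0.087,-0.382,0.033,-0.001,0]],
])

```text
t: 13.4
eef_pos: [0.5657, -0.0867, 0.2312]
orientation: [3.14, 0.599, 1.483]
contact_force: [-0.2, 0.5, -0.1]
grip_width: 0.0119
```

Run:
```python
from tgt import *
show([.5568,-.189,.080],34.4,-95,[.15,.05,.02])
```

```text
[ 0.5657 -0.0867  0.2312] [-0.2381  0.5088 -0.05  ] [-0.0917  0.1242  1.7695 -0.6244  1.3022  0.1837]
0.15 [ 0.5658 -0.0866  0.2301] shift [ 0.0001  0.0001 -0.0022] rot [-0.001   0.0009  0.0001] remain n -0.0008572370857546326 Fn 0.23339476716637664
0.05 [ 0.5608 -0.1429  0.1476] shift [-0.0098 -0.1124 -0.1672] rot [-0.001   0.0009  0.0001] remain n -0.10085723708575467 Fn 0.23339476716637664
0.02 [ 0.5594 -0.1598  0.1228] shift [-0.0127 -0.1462 -0.2167] rot [-0.001   0.0009  0.0001] remain n -0.13085723708575467 Fn 0.23339476716637664
```

servo_tool([
  [[-0.002,-0.022,-0.033,-0.001,0.001,0,0],[-0.004,-0.05,-0.075,-0.001,0.001,0,0],[-0.007,-0.08,-0.12,-0.001,0.001,0,0],[-0.01,-0.11,-0.165,-0.001,0.001,0,0],[-0.012,-0.135,-0.2,-0.001,0.001,0,0],[-0.013,-0.146,-0.217,-0.001,0.001,0,0],[-0.013,-0.146,-0.217,-0.001,0.001,0,0],[-0.013,-0.146,-0.217,-0.001,0.001,0,0]],
])

```text
t: 14.2
eef_pos: [0.56, -0.1602, 0.1241]
orientation: [3.139, 0.6, 1.481]
contact_force: [0.7, -0.3, -0.3]
grip_width: 0.012
```

Run:
```python
from tgt import *
from bench import capture
show([.5568,-.189,.080],34.4,-95,[.02,.01,.004,0])
s=sense();c=capture("wrist");pickle.dump((s,c),open("wrist8.pkl","wb"));cv2.imwrite("pics/w8.png",cv2.convertScaleAbs(c["image"],alpha=1.5))
c=capture("side");pickle.dump((s,c),open("side8.pkl","wb"));crop(c,310,250,110,100,7,"s8.png")
c=capture("top");pickle.dump((s,c),open("top8.pkl","wb"));crop(c,380,190,130,120,6,"t8.png")
```

```text
[ 0.56   -0.1602  0.1241] [ 0.6643 -0.2878 -0.2879] [-0.221   0.2447  1.8488 -0.6912  1.0722  0.2163]
0.02 [ 0.5594 -0.1598  0.1228] shift [-0.0012  0.0008 -0.0025] rot [0.0002 0.0013 0.0006] remain n -0.0008332378300843046 Fn -0.3668241155377004
0.01 [ 0.5589 -0.1654  0.1146] shift [-0.0022 -0.0104 -0.019 ] rot [0.0002 0.0013 0.0006] remain n -0.010833237830084302 Fn -0.3668241155377004
0.004 [ 0.5586 -0.1688  0.1096] shift [-0.0028 -0.0172 -0.0289] rot [0.0002 0.0013 0.0006] remain n -0.016833237830084308 Fn -0.3668241155377004
0 [ 0.5584 -0.171   0.1063] shift [-0.0032 -0.0217 -0.0355] rot [0.0002 0.0013 0.0006] remain n -0.020833237830084318 Fn -0.3668241155377004
```

View pics/w8.png

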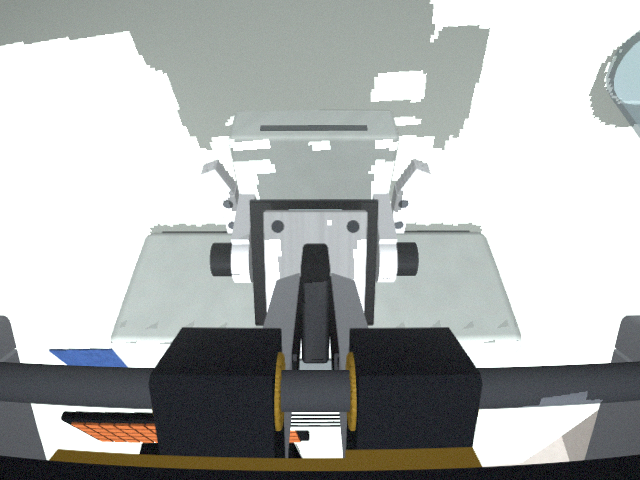

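View pics/s8.png

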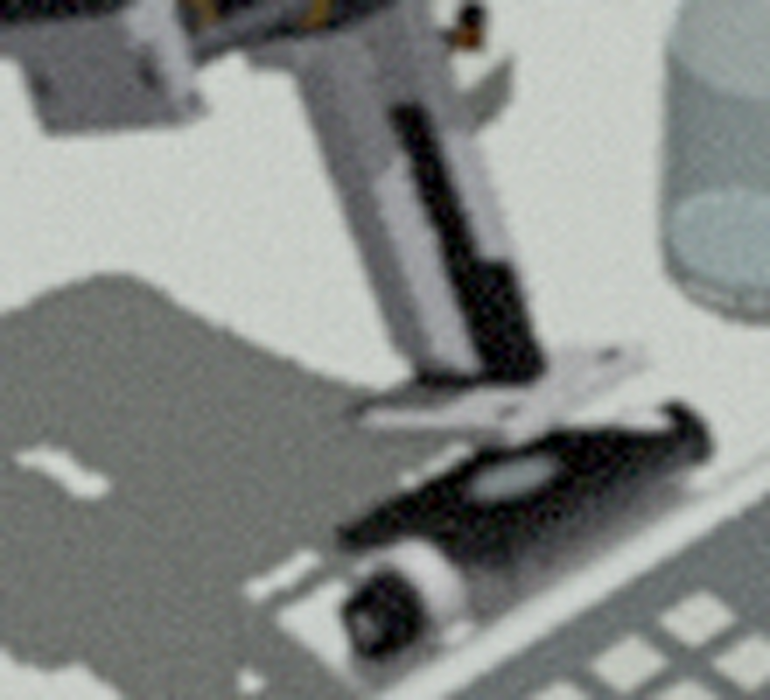

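View pics/t8.png

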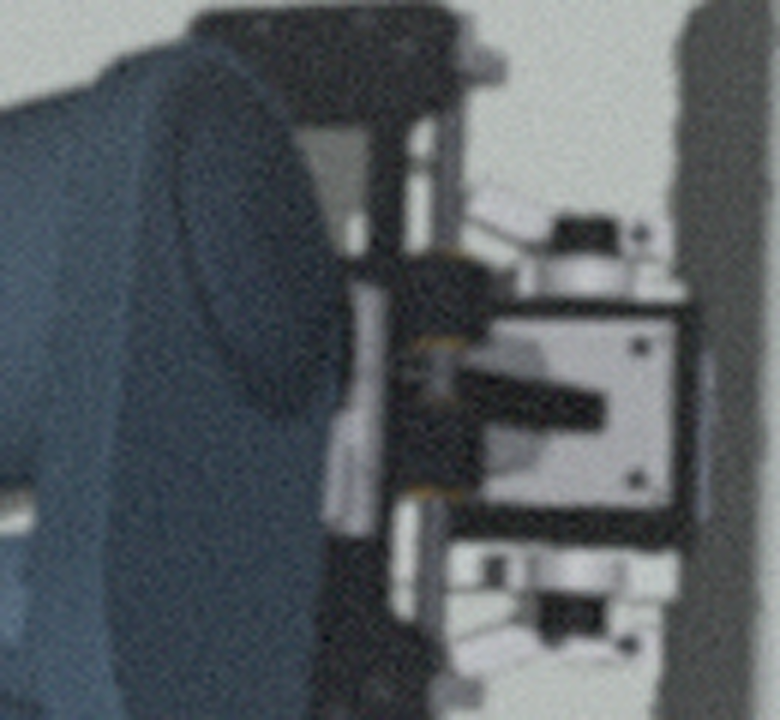

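Run:
```python
from tgt import *
s,c=ld("wrist8")
g=cv2.cvtColor(c["image"],cv2.COLOR_BGR2GRAY).astype(float)
for r in (210,225,240,255,270,285,300,315):
    print(r,g[r-1:r+2,240:275].mean(0).astype(int).tolist(),g[r-1:r+2,358:390].mean(0).astype(int).tolist())
print(g[190:220,290:300].mean(1).astype(int).tolist(), g[190:220,340:350].mean(1).astype(int).tolist())
```

```text
210 [130, 130, 128, 128, 128, 128, 129, 129, 130, 113, 55, 53, 52, 50, 51, 53, 52, 54, 51, 53, 49, 53, 53, 56, 62, 73, 79, 80, 80, 80, 80, 77, 79, 77, 77] [77, 78, 76, 80, 80, 81, 79, 74, 60, 51, 49, 48, 49, 50, 51, 48, 51, 49, 49, 56, 108, 130, 128, 129, 127, 129, 128, 128, 127, 128, 128, 129]
225 [127, 128, 129, 128, 128, 129, 128, 128, 127, 122, 92, 49, 50, 51, 50, 52, 51, 49, 51, 50, 49, 49, 50, 84, 123, 128, 126, 126, 126, 127, 123, 98, 62, 56, 55] [63, 108, 132, 134, 135, 133, 134, 129, 121, 85, 49, 50, 50, 49, 50, 49, 50, 49, 47, 80, 115, 126, 128, 127, 129, 129, 128, 128, 128, 127, 128, 128]
240 [188, 187, 187, 189, 187, 187, 187, 186, 159, 87, 77, 54, 49, 49, 49, 48, 49, 51, 49, 46, 50, 47, 49, 72, 135, 177, 188, 185, 183, 198, 213, 213, 213, 214, 215] [185, 186, 190, 210, 223, 222, 223, 205, 137, 55, 49, 46, 45, 48, 47, 51, 49, 47, 50, 72, 85, 147, 187, 195, 195, 195, 195, 194, 196, 196, 195, 201]
255 [187, 185, 185, 186, 186, 186, 186, 179, 144, 81, 82, 73, 51, 49, 49, 51, 48, 48, 51, 48, 48, 49, 47, 48, 129, 202, 219, 220, 219, 219, 218, 218, 219, 219, 218] [221, 224, 226
[... 960 characters left out ...]
130, 48, 43, 42, 42, 41, 41, 41, 43, 41, 84, 123, 132, 133, 134, 133, 133, 131, 131, 131, 132, 130, 129, 130, 129, 129]
315 [134, 132, 132, 132, 133, 131, 131, 131, 131, 131, 131, 132, 131, 132, 125, 37, 41, 39, 40, 40, 39, 41, 41, 37, 40, 46, 66, 84, 83, 83, 82, 82, 83, 85, 82] [82, 83, 83, 82, 83, 83, 69, 46, 40, 38, 41, 40, 39, 40, 37, 54, 121, 135, 135, 134, 135, 135, 135, 135, 134, 135, 135, 135, 131, 133, 131, 132]
[115, 114, 115, 116, 115, 115, 115, 114, 115, 78, 52, 40, 37, 37, 38, 37, 38, 38, 37, 98, 96, 97, 120, 127, 128, 128, 128, 128, 127, 127] [113, 113, 114, 112, 113, 113, 112, 114, 114, 69, 49, 40, 37, 37, 37, 37, 37, 38, 37, 55, 87, 98, 120, 129, 131, 130, 129, 130, 130, 130]
```

Run:
```python
from tgt import *
s,c=ld("wrist8")
def an(rows,L,R,W):
    f=lambda x:cv2.undistortPoints(np.c_[x,rows].astype(float).reshape(-1,1,2),K(c),c["dist"]).reshape(-1,2)
    l=f(L);r=f(R);z=W/(r[:,0]-l[:,0]);P=np.c_[(l[:,0]+r[:,0])/2*z,(l[:,1]+r[:,1])/2*z,z]
    T=c["T_tool_cam"];X=P@T[:3,:3].T+T[:3,3];p=np.polyfit(X[:,0],X[:,2],1);print(X);print("tilt deg",np.degrees(np.arctan(p[0])),"z0",p[1])
an([210,225,255,270,285,300,315],[249.8,250.7,252,252.8,253.2,254.1,254.8],[377.9,377.3,376.1,375.6,374.8,374.1,373.3],.070)
an([225,240,255,270,285,300],[263.2,263.7,264.2,264.9,265.2,265.8],[366.6,366.1,365.8,365.2,364.8,364.2],.050)
# front edge
n=cv2.undistortPoints(np.array([(295,199.2),(345,199.1),(314,211)],float).reshape(-1,1,2),K(c),c["dist"]).reshape(-1,2)
T=c["T_tool_cam"];d=np.c_[n,np.ones(3)]@T[:3,:3].T
for zt in (.0527,.0545,.0259):print(zt,T[:3,3]+d*((zt-T[2,3])/d[:,2])[:,None])
```

```text
[[ 0.0333 -0.0008  0.0538]
 [ 0.0248 -0.0007  0.0543]
 [ 0.0074 -0.0007  0.0544]
 [-0.0015 -0.0007  0.0544]
 [-0.0106 -0.0008  0.0542]
 [-0.0201 -0.0007  0.0547]
 [-0.0298 -0.0008  0.0549]]
tilt deg -0.754463341105517 z0 0.054413318708136295
[[ 0.0308 -0.0002  0.0275]
 [ 0.0233 -0.0002  0.0275]
 [ 0.0158 -0.0002  0.0271]
 [ 0.0078 -0.0002  0.0276]
 [ 0.0001 -0.0002  0.0269]
 [-0.0081 -0.0002  0.0271]]
tilt deg 0.7539908055610066 z0 0.027140231959343637
0.0527 [[ 0.0394 -0.011   0.0527]
 [ 0.0394  0.016   0.0527]
 [ 0.0329 -0.0007  0.0527]]
0.0545 [[ 0.0391 -0.0111  0.0545]
 [ 0.0392  0.0161  0.0545]
 [ 0.0326 -0.0007  0.0545]]
0.0259 [[ 0.0436 -0.0096  0.0259]
 [ 0.0437  0.014   0.0259]
 [ 0.038  -0.0007  0.0259]]
```

Run:
```python
from tgt import *
show([.5568,-.1882,.0795],33.9,-95,[.01,.004,0])
```

```text
[ 0.5602 -0.1595  0.1241] [ 0.3861 -0.0237 -0.543 ] [-0.2197  0.2446  1.849  -0.6915  1.072   0.2165]
0.01 [ 0.5588 -0.1649  0.1143] shift [-0.0027 -0.0109 -0.0196] rot [ 0.0058  0.0009 -0.0003] remain n -0.01122910227089403 Fn -0.4451370975047452
0.004 [ 0.5585 -0.1683  0.1093] shift [-0.0033 -0.0175 -0.0296] rot [ 0.0058  0.0009 -0.0003] remain n -0.017229102270894033 Fn -0.4451370975047452
0 [ 0.5584 -0.1705  0.106 ] shift [-0.0037 -0.022  -0.0362] rot [ 0.0058  0.0009 -0.0003] remain n -0.021229102270894036 Fn -0.4451370975047452
```

servo_tool([
  [[-0.001,-0.004,-0.007,0.003,0.001,0,0],[-0.003,-0.008,-0.014,0.006,0.001,0,0],[-0.003,-0.011,-0.02,0.006,0.001,0,0],[-0.003,-0.014,-0.025,0.006,0.001,0,0],[-0.003,-0.0175,-0.03,0.006,0.001,0,0],[-0.003,-0.0175,-0.03,0.006,0.001,0,0],[-0.003,-0.0175,-0.03,0.006,0.001,0,0]],
])

```text
t: 15.05
eef_pos: [0.5586, -0.1683, 0.109]
orientation: [-3.141, 0.591, 1.484]
contact_force: [0.2, -0.0, -0.8]
grip_width: 0.0121
```

Run:
```python
from tgt import *
from bench import capture
show([.5568,-.1882,.0795],33.9,-95,[.002,0,-.002])
s=sense();print(s["ft_torque"])
c=capture("side");pickle.dump((s,c),open("side9.pkl","wb"));crop(c,330,280,90,80,8,"s9.png")
s=sense();c=capture("wrist");pickle.dump((s,c),open("wrist9.pkl","wb"));cv2.imwrite("pics/w9.png",cv2.convertScaleAbs(cv2.resize(c["image"][180:380,220:410],None,fx=4,fy=3,interpolation=cv2.INTER_CUBIC),alpha=1.5))
```

```text
[ 0.5586 -0.1683  0.109 ] [ 0.1647 -0.0058 -0.8174] [-0.239   0.2645  1.8547 -0.6924  1.0418  0.2139]
0.002 [ 0.5584 -0.1694  0.1076] shift [-0.0004 -0.0021 -0.0027] rot [-0.0002 -0.0002 -0.0002] remain n -0.0017080858431621632 Fn -0.6737014183469954
0 [ 0.5584 -0.1705  0.106 ] shift [-0.0006 -0.0043 -0.006 ] rot [-0.0002 -0.0002 -0.0002] remain n -0.003708085843162157 Fn -0.6737014183469954
-0.002 [ 0.5583 -0.1716  0.1043] shift [-0.0007 -0.0066 -0.0093] rot [-0.0002 -0.0002 -0.0002] remain n -0.005708085843162167 Fn -0.6737014183469954
[ 0.3417 -0.0202  0.0073]
```

View pics/s9.png

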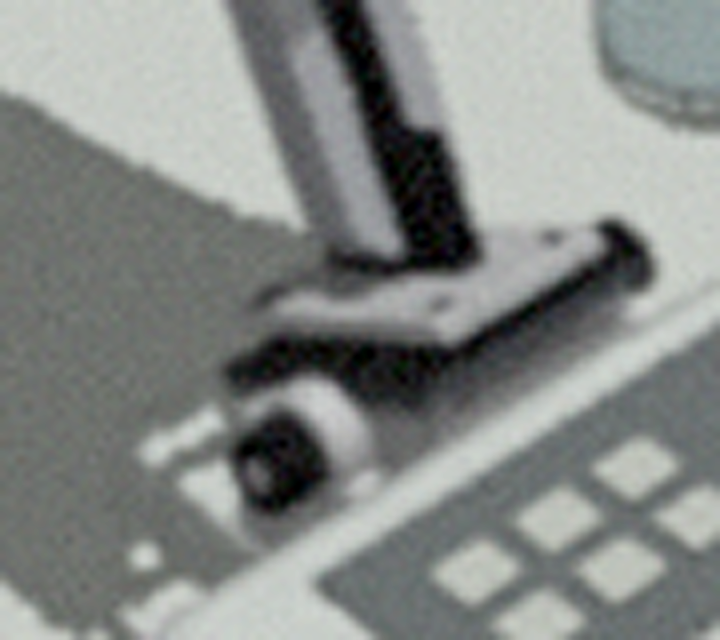

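View pics/w9.png

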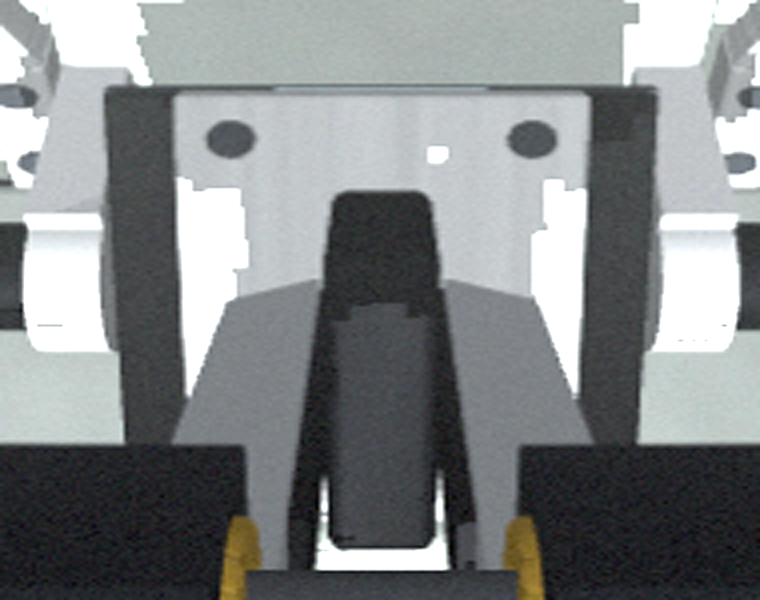

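servo_tool([
  [[-0.0002,-0.0015,-0.0023,0,0,0,0],[-0.0004,-0.003,-0.0045,0,0,0,0],[-0.0005,-0.004,-0.006,0,0,0,0],[-0.0005,-0.004,-0.006,0,0,0,0],[-0.0005,-0.004,-0.006,0,0,0,0]],
])

```text
t: 15.65
eef_pos: [0.5585, -0.1703, 0.1062]
orientation: [3.142, 0.591, 1.484]
contact_force: [-0.3, 0.2, -0.4]
grip_width: 0.0117
```

Run:
```python
from tgt import *
show([.5568,-.1882,.0795],33.9,-95,[0,-.002]);print(sense()["ft_torque"])
```

```text
[ 0.5585 -0.1703  0.1062] [-0.3373  0.1668 -0.355 ] [-0.2425  0.2687  1.8557 -0.695   1.0356  0.2152]
0 [ 0.5584 -0.1705  0.106 ] shift [-0.0003 -0.0004 -0.0004] rot [-0.0001  0.     -0.0003] remain n -0.00027523032788636824 Fn -0.21840222550527352
-0.002 [ 0.5583 -0.1716  0.1043] shift [-0.0005 -0.0026 -0.0037] rot [-0.0001  0.     -0.0003] remain n -0.002275230327886378 Fn -0.21840222550527352
[0.2878 0.0461 0.0221]
```

No contact yet. Going down in 1 mm steps.

servo_tool([
  [[-0.0001,-0.0011,-0.0017,0,0,0,0],[-0.0001,-0.0011,-0.0017,0,0,0,0],[-0.0001,-0.0011,-0.0017,0,0,0,0]],
])

```text
t: 15.95
eef_pos: [0.5586, -0.1707, 0.1055]
orientation: [3.141, 0.591, 1.484]
contact_force: [0.1, 0.4, 0.7]
grip_width: 0.0116
```

servo_tool([
  [[-0.0001,-0.0011,-0.0017,0,0,0,0],[-0.0001,-0.0011,-0.0017,0,0,0,0],[-0.0001,-0.0011,-0.0017,0,0,0,0]],
])

```text
t: 16.25
eef_pos: [0.5586, -0.1713, 0.1048]
orientation: [3.141, 0.592, 1.484]
contact_force: [-0.7, 2.3, 0.6]
grip_width: 0.0119
```

Run:
```python
from tgt import *
show([.5568,-.1882,.0795],33.9,-95,[0,-.002]);print(sense()["ft_torque"])
```

```text
[ 0.5586 -0.1713  0.1048] [-0.6902  2.2971  0.6431] [-0.2441  0.271   1.8559 -0.6964  1.0325  0.2161]
0 [ 0.5584 -0.1705  0.106 ] shift [-0.0005  0.0016  0.0024] rot [-0.      0.0003 -0.0003] remain n 0.0014045404372299342 Fn 1.7765408985372915
-0.002 [ 0.5583 -0.1716  0.1043] shift [-0.0007 -0.0007 -0.001 ] rot [-0.      0.0003 -0.0003] remain n -0.0005954595627700751 Fn 1.7765408985372915
[ 0.3312  0.1638 -0.1123]
```

servo_tool([
  [[-0.0001,-0.0011,-0.0017,0,0,0,0],[-0.0001,-0.0011,-0.0017,0,0,0,0],[-0.0001,-0.0011,-0.0017,0,0,0,0],[-0.0001,-0.0011,-0.0017,0,0,0,0]],
])

```text
t: 16.65
eef_pos: [0.5586, -0.1718, 0.104]
orientation: [3.141, 0.592, 1.484]
contact_force: [-0.8, 2.9, 2.5]
grip_width: 0.0117
```

Run:
```python
from tgt import *
from bench import capture
a=[]
for i in range(8):
    s=sense();a.append(np.r_[s["contact_force"],s["ft_torque"]]);c=capture(["side","wrist"][i%2])
    pickle.dump((s,c),open(["side10","wrist10"][i%2]+".pkl","wb"))
print(np.array(a).mean(0),np.array(a).std(0))
show([.5568,-.1882,.0795],33.9,-95,[-.002])
s,c=ld("wrist10");cv2.imwrite("pics/w10.png",cv2.convertScaleAbs(cv2.resize(c["image"][180:380,220:410],None,fx=4,fy=3,interpolation=cv2.INTER_CUBIC),alpha=1.5))
s,c=ld("side10");crop(c,330,280,90,80,8,"s10.png")
```

```text
[-0.6732  2.958   2.482   0.2913  0.2098 -0.1472] [0.4153 0.4453 0.4354 0.0178 0.0242 0.0326]
[ 0.5586 -0.1718  0.104 ] [-0.3152  1.8569  2.621 ] [-0.2451  0.2724  1.8561 -0.6971  1.0307  0.2165]
-0.002 [ 0.5583 -0.1716  0.1043] shift [-0.0006  0.0004  0.0007] rot [-0.      0.0003 -0.0003] remain n 0.000411226229491799 Fn 3.1918548881471414
```

View pics/s10.png

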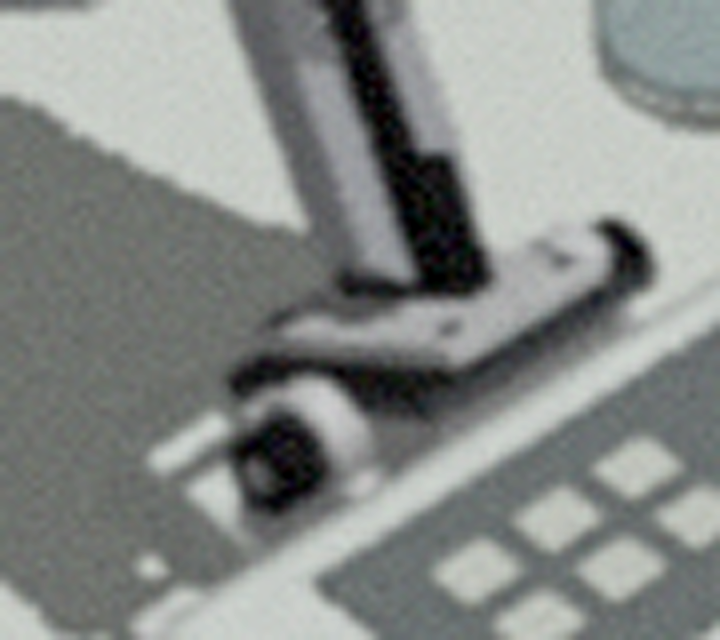

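View pics/w10.png

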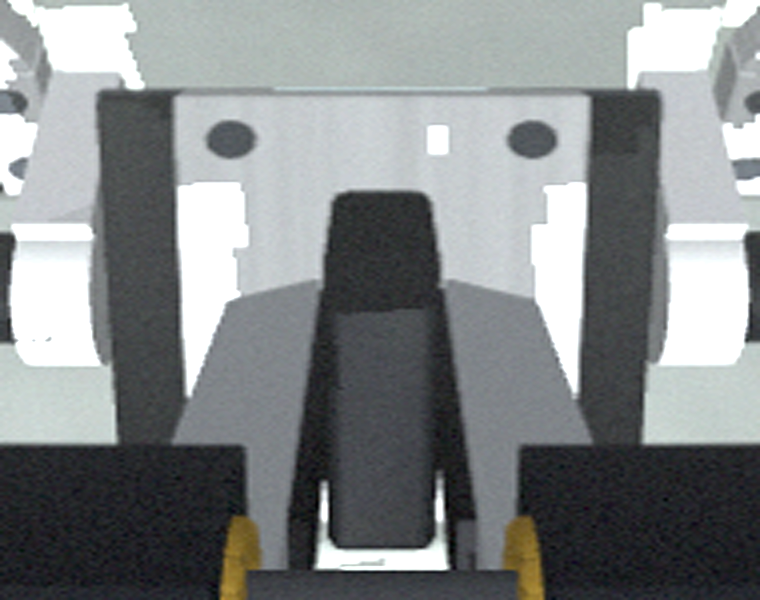

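servo_tool([
  [[0.0001,0.0014,-0.0009,-0.0166,0.0014,0,0],[0.0001,0.0014,-0.0009,-0.0166,0.0014,0,0],[0.0001,0.0014,-0.0009,-0.0166,0.0014,0,0]],
])

```text
t: 17.35
eef_pos: [0.5589, -0.1711, 0.1037]
orientation: [3.14, 0.617, 1.483]
contact_force: [-1.0, 2.2, 4.0]
grip_width: 0.0117
```

```bash
cat > avg.py <<'E'
from tgt import *
from bench import capture
a=[]
for i in range(8):
    s=sense();a.append(np.r_[s["contact_force"],s["ft_torque"]]);capture("side")
a=np.array(a).mean(0)
s=sense();M=Rn.from_euler("xyz",s["orientation"]).as_matrix();n=-M[:,2];e=-M[:,0]
P=s["eef_pos"]-.0319*n
print("F",a,"Fn",a[:3]@n,"Fe",a[:3]@e,"Fv",a[:3]@M[:,1],"tool slope",np.degrees(np.arcsin(e[2])),"roll",np.degrees(np.arcsin(M[2,1])),"P",P,"P above nominal along n",(P-np.array([.5568,-.1882,.0795]))@n,"torque n,e,v",a[3:]@n,a[3:]@e,a[3:]@M[:,1],"grip",s["grip_width"],s["t"])
E
python3 avg.py
```

```text
F [-0.3466  2.7484  3.7459  0.4223  0.1036 -0.068 ] Fn 4.622620792390454 Fe -0.038103567867396805 Fv -0.5792009799272897 tool slope 35.38822278395975 roll 0.06153427755772693 P [ 0.5572 -0.1896  0.0777] P above nominal along n -0.0022669476307204347 torque n,e,v 0.0251707973419918 -0.15361198308990237 0.41162682946147366 grip 0.011723084614820228 17.75
```

servo_tool([
  [[0,-0.0007,0.0004,0.008,-0.0007,0,0],[0,-0.0007,0.0004,0.008,-0.0007,0,0],[0,-0.0007,0.0004,0.008,-0.0007,0,0],[0,-0.0007,0.0004,0.008,-0.0007,0,0]],
], force=45)

```text
t: 18.15
eef_pos: [0.5588, -0.1716, 0.1039]
orientation: [3.14, 0.605, 1.483]
contact_force: [0.6, 2.7, 3.4]
grip_width: 0.0114
```

```bash
python3 avg.py
```

```text
F [-0.0389  2.4325  3.1047  0.3656  0.0929 -0.0232] Fn 3.9303200459404968 Fe -0.22412336771487543 Fv -0.2458208749316705 tool slope 34.669004095921004 roll 0.062068280064281396 P [ 0.5573 -0.1896  0.0776] P above nominal along n -0.00228980442448064 torque n,e,v 0.05128327878940211 -0.11555805011778297 0.35616824444580064 grip 0.011227800920201017 18.55
```

Run:
```python
from tgt import *
from bench import capture
s=sense();c=capture("top");cv2.imwrite("pics/tend.png",cv2.convertScaleAbs(c["image"],alpha=1.3))
_,o=ld("top0");d=cv2.absdiff(c["image"],o["image"]).max(2)
for n,(x,y) in dict(std=(250,298),jar=(315,336),rack=(345,165),beaker=(426,150),bottle=(238,155),flask=(150,200)).items():
    print(n,d[y-25:y+25,x-25:x+25].mean())
```

```text
std 18.4184
jar 32.1608
rack 20.4064
beaker 18.5616
bottle 14.2296
flask 18.3516
```

View pics/tend.png

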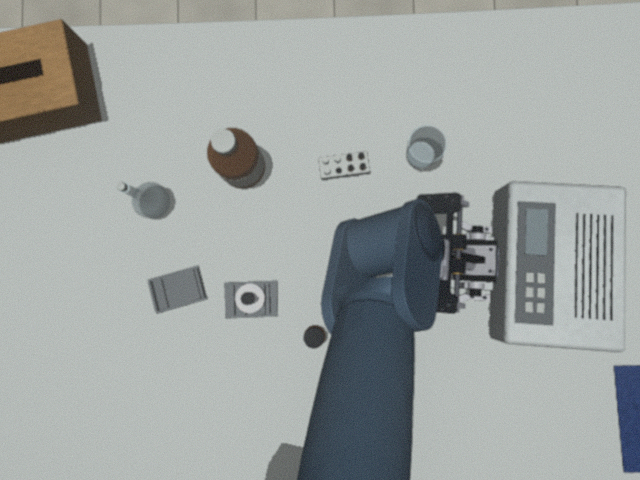

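The final top view shows every bystander at its original pixels. The stage is at the photometer and the holder is on its face at about (478,258). Handing in.

```bash
python3 -c "
from bench import sense,finish_job
s=sense();print(s['t'],s['contact_force'],s['grip_width']);print(finish_job())"
```

```text
18.6 [-0.11869825  2.51711     2.51244405] 0.0118618461984245
the job is handed in; nothing more can be done
None
```

I slid the stage home, then gripped the slide holder by its rib and tilted it to the slope. I handed in at 18.6 s with it still gripped and pressed on the face. No verdict was reported.

- **Stage:** I pushed it with two fingers until it stopped dead at about 24 N. Camera measurements afterwards put it within about 2–5 mm of the home position I had estimated, and within about 0.7° of square. The arm hid most of the stage in the last picture, so I did not measure it again; pressing on the slope holds it against the photometer.
- **Holder:** It is gripped at 45 N. The last averaged press reading was about 3.9 N, or about 4.4 N after allowing for the reading before contact. The plate has sunk an estimated 1.3 mm. The holder looks centred to about 2 mm, judged from wrist pictures taken before the final small tilt adjustments.
- **Slope:** The checks disagreed here. The front edge of the plate gave about 37°, the back edge about 31°, and the fitted plate about 34.4°. I settled it by pressing at 33.9° and 35.4°: the contact appeared to move from one edge to the other. I then set 34.7°, where the tangential force was small. I have no direct view showing that the faces are flush.
- **Other items:** In the last top view they all stand where they were at the start, judged by eye. The picture-difference check I ran was spoiled by a brightness change, so it told me nothing.

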